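# Clear the jammed pager from the return chute and put the returns on charge

## Task

A guest pager has jammed crosswise under the hood of the return chute: reach in through the slot in the hood, push it back up the chute until it is clear of the hood, and lift it out of the open hopper. Put that pager and every other returned one (any waiting behind it in the hopper, and those in the catch tray) into the charging dock, one to a well and lying flat on the well's floor, and leave the pager that is already charging and the things around the work where they are. When all of them are in, press the dock's green start button right down and let it go.

Things in the scene. Friction and masses are not known exactly. Their poses are not given: they have to be found in the camera images.
- chute: sheet steel return chute for pagers on legs, fixed, its catch tray in front. Origin at table level under the middle of the outlet edge; x points level up-chute, y across, z up. Its floor rises up +x at 12 degrees for 305 mm along the slope. The open hopper, 130 to 305 mm up the slope, is 118 mm wide, its walls 46 mm high; pagers stay put on its rubber mat but slide back down the polished slide below it
- chute_outlet (a point): middle of the chute floor's lower edge (the outlet), 18 mm above the table. Measured up the slope from here the chute is a throat 58 mm wide as far as 45 mm, then widens evenly to 118 mm at 130 mm, where the hopper begins. The jammed pager is caught about 70 mm up
- hood_edge (a point): middle of the upper edge of the clear hood, at its top face. The hood lies 38 mm above the chute floor (4 mm thick, parallel to it) and covers the first 130 mm up the slope from the outlet, except for a slot 38 mm wide along its whole middle, open at both ends. Up-chute of this edge the hopper is open above
- tray (a point): middle of the catch tray's floor, 6 mm above the table; the tray is 142 mm along the chute's x by 242 mm along its y inside, with a lip 17 mm above the table
- dock: fixed black charging dock, 240 x 222 mm, six grey-rimmed wells in 2 columns (x = -46, 46 mm) by 3 rows (y = 74, 0, -74 mm). Origin at table level amid the wells; x away from the robot, z up. A well is 82 mm along x by 52 mm along y, floor 19 mm above the table; its rims are round bars 10 mm thick, tops 30 mm above the table. A seated pager's centre is 32 mm above the table
- start_button (a joint): green round start button (24 mm across) on the dock's grey front strip, 0 out, 0.006 m fully pressed; springs back, about 4 N to press fully
- start_button_top (a point): centre of the button's top face; it is pressed straight down
- pager_jam_mid (a point): guest pager jammed crosswise in the tapering part of the chute under the hood: 72 x 44 x 26 mm with half-round ends (flat sides 28 mm long), 0.11 kg, black with a red light band round the edge; point at its centre, half-way up; own x along the 72 mm length, y across the 44 mm width, z up through the 26 mm thickness
- pager_queue_mid (a point): guest pager lying in the open hopper behind the jammed one (may be absent): 72 x 44 x 26 mm with half-round ends (flat sides 28 mm long), 0.11 kg, black with a red light band round the edge; point at its centre, half-way up; own x along the 72 mm length, y across the 44 mm width, z up through the 26 mm thickness
- well_0 (a point): centre of the floor of a dock well; own x along the well's length
- well_1 (a point): centre of the floor of a dock well; own x along the well's length
- well_2 (a point): centre of the floor of a dock well; own x along the well's length
- well_3 (a point): centre of the floor of a dock well; own x along the well's length
- well_4 (a point): centre of the floor of a dock well; own x along the well's length
- well_5 (a point): centre of the floor of a dock well; own x along the well's length
- pager_tray1_mid (a point): guest pager lying in the catch tray (may be absent): 72 x 44 x 26 mm with half-round ends (flat sides 28 mm long), 0.11 kg, black with a red light band round the edge; point at its centre, half-way up; own x along the 72 mm length, y across the 44 mm width, z up through the 26 mm thickness
- pager_tray2_mid (a point): guest pager lying in the catch tray (may be absent): 72 x 44 x 26 mm with half-round ends (flat sides 28 mm long), 0.11 kg, black with a red light band round the edge; point at its centre, half-way up; own x along the 72 mm length, y across the 44 mm width, z up through the 26 mm thickness
- pager_tray3_mid (a point): guest pager lying in the catch tray (may be absent): 72 x 44 x 26 mm with half-round ends (flat sides 28 mm long), 0.11 kg, black with a red light band round the edge; point at its centre, half-way up; own x along the 72 mm length, y across the 44 mm width, z up through the 26 mm thickness
- pager_charged1_mid (a point): pager already charging in one of the dock's wells (one of the two is there, the other absent): 72 x 44 x 26 mm with half-round ends (flat sides 28 mm long), 0.11 kg, black with a green light band round the edge; point at its centre, half-way up; own x along the 72 mm length, y across the 44 mm width, z up through the 26 mm thickness
- pager_charged2_mid (a point): pager already charging in one of the dock's wells (one of the two is there, the other absent): 72 x 44 x 26 mm with half-round ends (flat sides 28 mm long), 0.11 kg, black with a green light band round the edge; point at its centre, half-way up; own x along the 72 mm length, y across the 44 mm width, z up through the 26 mm thickness
- bell: service bell, 85 mm across, 64 mm high, bystander beyond the hopper; origin under its centre
- dip_cup: white dip cup, 65 mm across, 37 mm high, bystander beyond the hopper; origin under its centre

How it is judged:
By the outcome, as a careful person would: the job done as asked, in the order asked, and still so for the second after the job is handed in, with the robot touching nothing.
Of pager_queue, pager_tray1, pager_tray2, pager_tray3 only 2 to 4 are there at a start; the rules pass over those that are not, and their reading is None.
Of pager_charged1, pager_charged2 only 1 to 1 are there at a start; the rules pass over those that are not, and their reading is None.
At some moment in a run one of pager_tray1, pager_tray2, pager_tray3 may be knocked a few centimetres aside while the robot is not near it.
Once in a run the grip may slacken for a moment while it holds something.
It also fails if it takes over 210 s, if anything falls off the work surface, if the arm or the gripper's body presses on something with over 40 N, if the wrist force passes 120 N, or if a joint passes its speed limit or range.

## Robot

A 6-joint arm with a two-finger parallel gripper is mounted at the origin on a cart in front of the work surface, level with it; the furniture and walls round the work are solid. World frame = base frame: x ahead of the robot, y to its left, z up, the work surface at z = 0. Lengths are in m, angles in rad, forces in N, time in s.
With the tool pointing down it reaches from about 0.2 to 0.875 m from the base axis. Payload 3.4 kg.
Tool frame: the origin (TCP) lies at the very end of the fingers, on their centre line; the grasp point (between the pads) lies robot.grip_depth behind it (robot.grip_depth is the distance from the TCP to the grasp point, in m); z points along the fingers, y is the line along which they close (so a half turn about z gives the same grasp; the last joint's range is limited). The gripper opens to 94 mm and grips with 3 to 60 N. Pads are 16 mm wide; open, the fingers measure 119 mm over their backs; the gripper's body (75 mm by 177 mm) begins 78 mm behind the grasp point.
Start: joints at [-1.401, 0.276, 1.505, -0, 1.361, -0.121], TCP at [0.165, -0.551, 0.205] pointing down, gripper open.
Joint ranges: [-2.89, 2.89], [-0.75, 2.08], [0.22, 2.7], [-1.18, 4.32], [0.11, 2.71], [-2.7, 2.7]. Speed limits (rad/s): [2.57, 2.57, 3.14, 3.14, 3.14, 3.14].

## Interface

Orientations are given as a 3x3 rotation matrix whose columns are the frame's x, y, z axes.
In Python, from workcell import read_state, get_image, order, robot gives the robot as it stands. The module is installed in compiled form; this text tells all that it offers.
- The arm moves only by the shell command python3 -m crank 'ROWS' [FORCE]. ROWS is JSON, a list of rows, each an object with "slide": the shift along the tool's x, y, z in units of 40 mm (1.0 is 40 mm), a list of three; "yaw": the turn about the tool's z in units of 5 degrees (1.0 is 5 degrees); "claw": the gripper's target within -1 to 1 (shut at 1, half-way at 0, fully open at -1). In form: [{"slide": [tx, ty, tz], "yaw": yaw, "claw": claw}, ...]. A call has exactly 10 rows; each row shifts and turns the commanded pose from where the row before left it, along the tool's axes as they then stand; what a row does not reach is not made up. A row lasts 1/10 s, in which the tool goes at most 50 mm and 8.59 degrees, less where a joint would pass 70% of its speed; a pose out of reach is approached as far as the arm can. A call is refused whole if a number of a shift passes 1 or a number of a turn 1, either way. A call with a gripper value outside its range is refused whole. The fingers move at their own pace and stop on an object; FORCE is the grip in N (left out, the last holds). Time passes only in rows, so rows that do not move let the fingers close, or fill a call up. It gives the time, the measured TCP pose, the force, the opening and the grip force at its end, in the units of the state.
- read_state(): the state, without advancing time (a new reading comes with each control period).
- get_image(name): name is "scene" or "top" or "wrist"; returns a dict with "color" (384x512x3 uint8, red, green, blue), "mtx" (3x3 intrinsics, pixels), "R" (3x3) and "t" (3): a world point X has camera coordinates R X + t; the wrist camera has in their place "mount" (4x4, takes a point from camera to tool coordinates, whose origin is the TCP and whose axes are the flange's). Camera axes: x right, y down, z forward; pixel columns grow to the right and rows downward; lengths in m; the calibration is good to about 2 mm. The wrist camera is an equidistant fisheye: a pixel r from the principal point sees the ray r / f radians off the axis. A picture is of the moment at which its call begins: read the wrist's pose just before it. There is no depth.
- order.job_done(): hands the job in; it is judged then, once.
The state is a dict: "time_s": time; "q": joint angles; "dq": joint speeds; "joint_efforts": joint torques, N m; "tcp_pos": TCP position; "tcp_rot": TCP orientation; "wrist_force": force on the tool from outside, world axes, zero at the start; "ft_torque": the same for the moment, N m; "finger_gap": finger opening in m; "gripper_force": force on a finger pad.
Only numpy, scipy, OpenCV 4.12 (cv2) and the standard library are available. Lean on these libraries where they do the work, as an engineer would, in place of code of your own. Each camera call takes 0.05 s, during which the arm holds its last target. There are 200 camera calls.

## Working session

There is one attempt and no reset: what is moved stays moved. The work goes in short steps, Python scripts to look and compute and a shell command to move; the robot and the scene stay as the last step left them, time stands still between calls to the robot, and variables do not carry over. Pictures are saved under pics/ and viewed, at most 14 in all, crops included, and the job is handed in when it is done.

```bash
mkdir -p pics; ls
python3 - <<'E'
from workcell import *
import cv2,numpy as np
s=read_state();print(s['tcp_pos'],s['tcp_rot'],s['finger_gap'],robot.grip_depth,s['time_s'])
for n in ['top','scene']:
    d=get_image(n);cv2.imwrite(f'pics/{n}0.png',d['color'][:,:,::-1]);print(n,d['mtx'],d['R'],d['t'])
d=get_image('wrist');print(d['mtx'],d['mount'])
a=cv2.imread('pics/top0.png')
cv2.imwrite('pics/top0b.png',cv2.resize(a,(800,600),interpolation=cv2.INTER_CUBIC))
E
```

```text
pics
[ 0.16475819 -0.55030879  0.20463719] [[ 9.58024170e-01  2.86687315e-01 -2.70114974e-04]
 [ 2.86687339e-01 -9.58022606e-01  1.74820662e-03]
 [ 2.42412410e-04 -1.75226274e-03 -9.99998435e-01]] 0.09373029645531013 0.0188 0.0
top [[436.1460235    0.         252.16370432]
 [  0.         436.1460235  190.60472713]
 [  0.           0.           1.        ]] [[ 0.01545936 -0.99985234  0.00750328]
 [-0.98454059 -0.01653119 -0.17437472]
 [ 0.17447301 -0.00469156 -0.98465078]] [0.01426935 0.47258442 1.30293749]
scene [[455.97838731   0.         260.18156086]
 [  0.         455.97838731 192.5704297 ]
 [  0.           0.           1.        ]] [[ 0.89760168 -0.44071095  0.00922389]
 [-0.29030548 -0.60675638 -0.73997934]
 [ 0.33171365  0.66152895 -0.67256635]] [-0.42449956  0.21232005  1.63408387]
[[297.31863964   0.         253.89866828]
 [  0.         297.31863964 186.74526952]
 [  0.           0.           1.        ]] [[ 2.21287357e-05 -9.62369524e-01 -2.71744177e-01  7.95894233e-02]
 [ 9.99999689e-01 -1.92993963e-04  7.64911467e-04 -2.48374444e-05]
 [-7.88572470e-04 -2.71744110e-01  9.62369221e-01 -1.78621492e-01]
 [ 0.00000000e+00  0.00000000e+00  0.00000000e+00  1.00000000e+00]]
```

View pics/top0b.png

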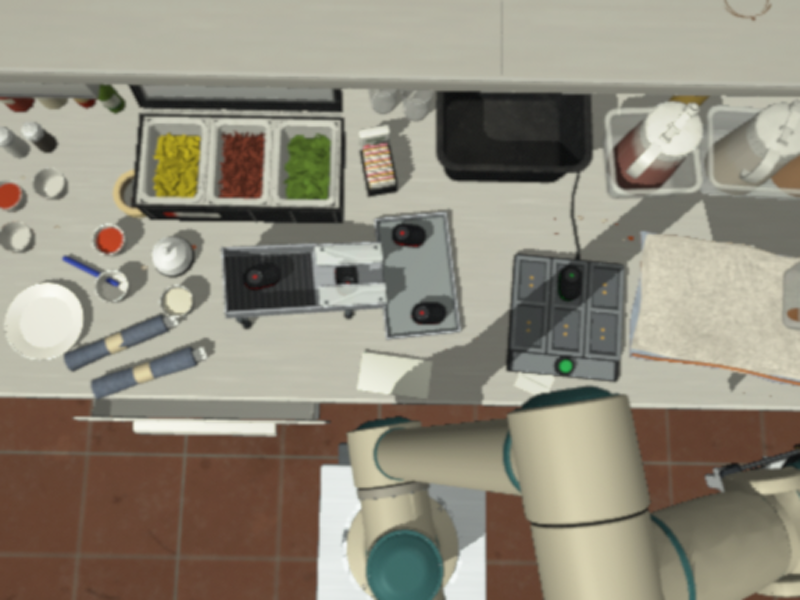

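View pics/scene0.png

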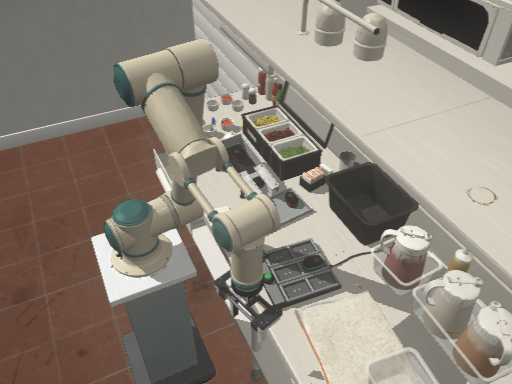

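```bash
cat > h.py <<'E'
from workcell import *
import cv2,numpy as np
def ray(d,u,v,s=None):
    "origin, direction in world for pixel"
    K=d['mtx'];x=(u-K[0,2])/K[0,0];y=(v-K[1,2])/K[1,1]
    if 'R' in d:
        return -d['R'].T@d['t'],d['R'].T@np.array([x,y,1.])
    r=np.hypot(x,y);c=np.array([np.sin(r)*x/max(r,1e-9),np.sin(r)*y/max(r,1e-9),np.cos(r)])
    M=d['mount'];R=s['tcp_rot']
    return s['tcp_pos']+R@M[:3,3],R@M[:3,:3]@c
def plane(d,u,v,z,s=None):
    o,k=ray(d,u,v,s);return o+k*(z-o[2])/k[2]
def proj(d,X,s=None):
    K=d['mtx']
    if 'R' in d: c=d['R']@X+d['t'];return K[:2,:2]@(c[:2]/c[2])+K[:2,2]
    M=d['mount'];c=M[:3,:3].T@(s['tcp_rot'].T@(X-s['tcp_pos'])-M[:3,3])
    n=np.hypot(c[0],c[1]);th=np.arctan2(n,c[2]);return K[:2,:2]@(c[:2]/n*th)+K[:2,2]
def tri(a,b):
    A=np.zeros((3,3));B=np.zeros(3)
    for o,k in (a,b):
        k=k/np.linalg.norm(k);P=np.eye(3)-np.outer(k,k);A+=P;B+=P@o
    return np.linalg.solve(A,B)
def inten(s,p,yaw,grip=None):
    "tool-axis shift (units) and yaw units from state s to TCP p with tool y along heading yaw"
    R=s['tcp_rot'];y=R[:2,1];cur=np.arctan2(y[1],y[0])
    dy=(yaw-cur+np.pi/2)%np.pi-np.pi/2   # world ccw turn
    return (R.T@(np.array(p)-s['tcp_pos']))/.04, -np.degrees(dy)/5
E
python3 - <<'E'
from h import *
a=cv2.imread('pics/top0.png')[125:250,135:400]
cv2.imwrite('pics/c.png',cv2.resize(a,None,fx=3,fy=3,interpolation=cv2.INTER_CUBIC))
E
```

```text
(no output)
```

View pics/c.png

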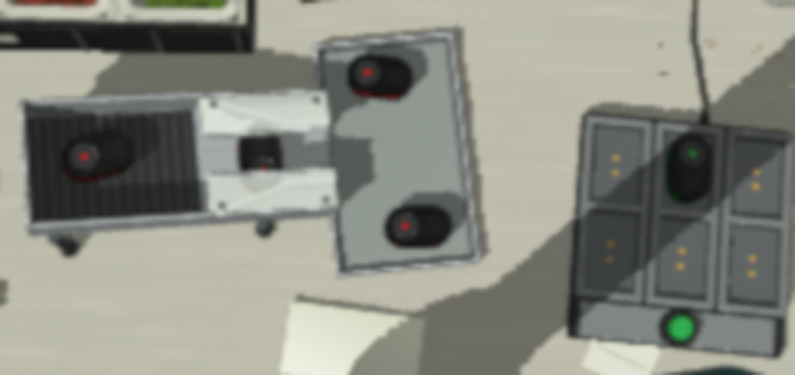

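Run:
```python
from h import *
np.set_printoptions(precision=4,suppress=True)
d=get_image('top')
P=lambda x,y,z:plane(d,135+(x+.5)/3-.5,125+(y+.5)/3-.5,z)
print('tray',[P(*p,.017) for p in [(320,43),(460,30),(480,255),(340,270)]])
print('hood up corners',[P(*p,.018+.13*.208+.042) for p in [(200,97),(205,212)]],'low',[P(*p,.06) for p in [(328,93),(336,207)]])
print('hopper top end',[P(*p,.018+.305*.208+.046) for p in [(22,103),(30,228)]])
print('dock',[P(*p,.03) for p in [(585,110),(795,130),(780,352),(570,335)]])
print('wells rim',[P(*p,.03) for p in [(585,115),(655,122),(722,130),(792,136),(575,295),(785,315)]])
print('pads',[P(*p,.019) for p in [(615,166),(756,180),(610,251),(681,259),(752,266)]])
print('button',P(681,328,.035))
print('pagers',[P(*p,.019) for p in [(380,76),(418,227)]],P(97,157,.1),P(261,155,.06),P(688,168,.032))
```

```text
tray [array([0.644 , 0.0591, 0.017 ]), array([ 0.6611, -0.0906,  0.017 ]), array([ 0.4185, -0.1117,  0.017 ]), array([0.4005, 0.0335, 0.017 ])]
hood up corners [array([0.5645, 0.1769, 0.087 ]), array([0.4475, 0.1678, 0.087 ])] low [array([0.5779, 0.0488, 0.06  ]), array([0.4593, 0.0385, 0.06  ])]
hopper top end [array([0.5452, 0.3447, 0.1274]), array([0.4226, 0.3298, 0.1274])]
dock [array([ 0.5721, -0.2209,  0.03  ]), array([ 0.5543, -0.4411,  0.03  ]), array([ 0.3223, -0.4157,  0.03  ]), array([ 0.3361, -0.2019,  0.03  ])]
wells rim [array([ 0.5667, -0.2208,  0.03  ]), array([ 0.5604, -0.2942,  0.03  ]), array([ 0.553 , -0.3644,  0.03  ]), array([ 0.5478, -0.4376,  0.03  ]), array([ 0.3771, -0.2076,  0.03  ]), array([ 0.3601, -0.4223,  0.03  ])]
pads [array([ 0.5149, -0.2536,  0.019 ]), array([ 0.5024, -0.4015,  0.019 ]), array([ 0.4247, -0.2466,  0.019 ]), array([ 0.4175, -0.3203,  0.019 ]), array([ 0.4114, -0.3939,  0.019 ])]
button [ 0.3447 -0.3141  0.035 ]
pagers [array([ 0.6082, -0.0054,  0.019 ]), array([ 0.4466, -0.0469,  0.019 ])] [0.4986 0.2747 0.1   ] [0.5117 0.1158 0.06  ] [ 0.5114 -0.3269  0.032 ]
```

```bash
R='';python3 -m crank '[{"slide":[0.62,-0.49,-0.03],"yaw":0,"claw":-1},{"slide":[0.62,-0.49,-0.03],"yaw":0,"claw":-1},{"slide":[0.62,-0.49,-0.03],"yaw":0,"claw":-1},{"slide":[0.62,-0.49,-0.03],"yaw":0,"claw":-1},{"slide":[0.62,-0.49,-0.03],"yaw":0,"claw":-1},{"slide":[0.62,-0.49,-0.03],"yaw":0,"claw":-1},{"slide":[0.62,-0.49,-0.03],"yaw":0,"claw":-1},{"slide":[0.62,-0.49,-0.03],"yaw":0,"claw":-1},{"slide":[0.62,-0.49,-0.03],"yaw":0,"claw":-1},{"slide":[0.62,-0.49,-0.03],"yaw":0,"claw":-1}]' 25
python3 -m crank '[{"slide":[0.62,-0.49,-0.03],"yaw":0,"claw":-1},{"slide":[0.62,-0.49,-0.03],"yaw":0,"claw":-1},{"slide":[0.62,-0.49,-0.03],"yaw":0,"claw":-1},{"slide":[0.62,-0.49,-0.03],"yaw":0,"claw":-1},{"slide":[0.62,-0.49,-0.03],"yaw":0,"claw":-1},{"slide":[0.62,-0.49,-0.03],"yaw":0,"claw":-1},{"slide":[0.62,-0.49,-0.03],"yaw":0,"claw":-1},{"slide":[0.62,-0.49,-0.03],"yaw":0,"claw":-1},{"slide":[0.62,-0.49,-0.03],"yaw":0,"claw":-1},{"slide":[0.62,-0.49,-0.03],"yaw":0,"claw":-1}]'
python3 -m crank '[{"slide":[0,0,0],"yaw":-1,"claw":-1},{"slide":[0,0,0],"yaw":-1,"claw":-1},{"slide":[0,0,0],"yaw":-1,"claw":-1},{"slide":[0,0,0],"yaw":-1,"claw":-1},{"slide":[0,0,0],"yaw":-1,"claw":-1},{"slide":[0,0,0],"yaw":-1,"claw":-1},{"slide":[0,0,0],"yaw":-1,"claw":-1},{"slide":[0,0,0],"yaw":-1,"claw":-1},{"slide":[0,0,0],"yaw":-1,"claw":-1},{"slide":[0,0,0],"yaw":-1,"claw":-1}]'
python3 -m crank '[{"slide":[0,0,0],"yaw":-1,"claw":-1},{"slide":[0,0,0],"yaw":-1,"claw":-1},{"slide":[0,0,0],"yaw":-1,"claw":-1},{"slide":[0,0,0],"yaw":-1,"claw":-1},{"slide":[0,0,0],"yaw":-1,"claw":-1},{"slide":[0,0,0],"yaw":0,"claw":-1},{"slide":[0,0,0],"yaw":0,"claw":-1},{"slide":[0,0,0],"yaw":0,"claw":-1},{"slide":[0,0,0],"yaw":0,"claw":-1},{"slide":[0,0,0],"yaw":0,"claw":-1}]'
python3 - <<'E'
from h import *
s=read_state();d=get_image('wrist');cv2.imwrite('pics/w1.png',cv2.resize(d['color'][:,:,::-1],(800,600)))
print(s['q'],s['tcp_pos'],s['wrist_force'])
E
```

```text
time_s: 1.2
tcp_pos: [0.3467, -0.2908, 0.2175]
tcp_rot: [[0.958, 0.286, 0.0], [0.286, -0.958, -0.0], [0.0, 0.0, -1.0]]
wrist_force: [0.9, -1.1, 0.5]
finger_gap: 0.0938
gripper_force: 0.0
time_s: 2.2
tcp_pos: [0.5281, -0.0319, 0.2294]
tcp_rot: [[0.958, 0.287, -0.0], [0.287, -0.958, -0.0], [-0.0, 0.0, -1.0]]
wrist_force: [0.3, 0.3, 0.2]
finger_gap: 0.0938
gripper_force: 0.0
time_s: 3.2
tcp_pos: [0.5275, -0.0331, 0.2292]
tcp_rot: [[0.393, 0.92, -0.001], [0.92, -0.393, 0.0], [-0.0, -0.0, -1.0]]
wrist_force: [1.1, -0.3, -0.0]
finger_gap: 0.0941
gripper_force: 0.0
time_s: 4.2
tcp_pos: [0.5276, -0.0331, 0.2294]
tcp_rot: [[-0.029, 1.0, -0.0], [1.0, 0.029, -0.0], [-0.0, -0.0, -1.0]]
wrist_force: [0.4, 0.1, 0.2]
finger_gap: 0.0938
gripper_force: 0.0
[-1.94306482e-01  1.92879169e-01  1.55851433e+00 -7.55902475e-05
  1.39019810e+00 -2.22852079e-01] [ 0.52763918 -0.03313232  0.22943367] [0.41641517 0.13740757 0.18384199]
```

View pics/w1.png

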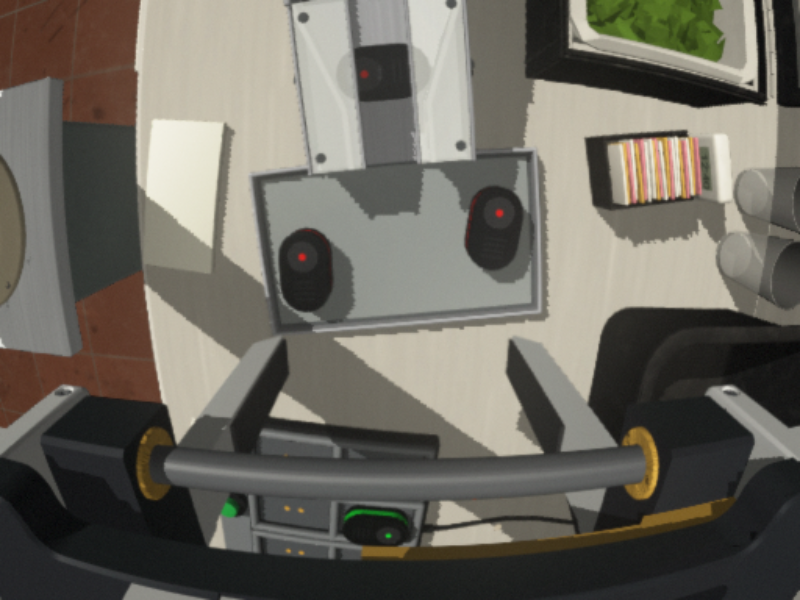

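```bash
cat >> h.py <<'E'
def pagers(d,s,z,seeds,thr=62,rad=.06,dbg=None):
    "dark blobs nearest the seeds; contour cast on plane z; minAreaRect -> centre, size, long heading(deg)"
    c=d['color'];m=(c.max(2)<thr).astype(np.uint8)
    red=(c[...,0].astype(int)>c[...,1]*1.5+20)|(c[...,1].astype(int)>c[...,0]*1.5+20)
    m[red]=1;m=cv2.morphologyEx(m,cv2.MORPH_OPEN,np.ones((3,3),np.uint8))
    if dbg: cv2.imwrite(dbg,m*255)
    out=[]
    for sd in seeds:
        u,v=proj(d,np.array([*sd,z]),s);uu,vv=np.meshgrid(np.arange(512),np.arange(384))
        du=proj(d,np.array([sd[0]+rad,sd[1],z]),s)-[u,v];k=np.hypot(*du)
        mm=(m*((uu-u)**2+(vv-v)**2<k*k)).astype(np.uint8)
        n,l,st,_=cv2.connectedComponentsWithStats(mm)
        if n<2: out.append(None);continue
        i=1+np.argmax(st[1:,4]);cn=max(cv2.findContours((l==i).astype(np.uint8),0,1)[0],key=len)[:,0]
        w=np.array([plane(d,*p,z,s)[:2] for p in cn.astype(float)],np.float32)
        (x,y),(a,b),t=cv2.minAreaRect((w*1000).astype(np.float32))
        if a<b:a,b,t=b,a,t+90
        out.append((round(x/1000,4),round(y/1000,4),round(a,1),round(b,1),round((t+90)%180-90,1)))
    return out
def goto(p,ylist):
    "print tool-axis units for reaching TCP p, for tool-y heading h (deg)"
    s=read_state();R=s['tcp_rot'];h0=np.degrees(np.arctan2(R[1,1],R[0,1]))
    dh=(ylist-h0+90)%180-90
    a=(R.T@(np.array(p)-s['tcp_pos']))/.04
    t=np.radians(h0+dh);y=np.array([np.cos(t),np.sin(t),0]);x=np.array([-y[1],y[0],0])
    dp=np.array(p)-s['tcp_pos']
    print('heading',h0.round(2),'yaw units',(-dh/5).round(2),'| slide before yaw',a.round(2),'| slide after yaw',(np.array([dp@x,dp@y,-dp[2]])/.04).round(2),'q6',s['q'][5].round(2),'F',s['wrist_force'].round(1),s['tcp_pos'].round(4),s['finger_gap'].round(4),'t',s['time_s'])
E
python3 - <<'E'
from h import *
np.set_printoptions(precision=4,suppress=True)
s=read_state();d=get_image('wrist')
r=pagers(d,s,.019,[(.608,-.005),(.4466,-.047)],dbg='pics/m.png');print(r)
print('jam',pagers(d,s,.0456,[(.5117,.1158)],rad=.045))
p=lambda u,v,z:plane(d,u/800*512-.18,v/600*384-.18,z,s)
print('hood screws/low edge',[p(*q,.06) for q in [(305,172),(367,168),(414,163),(475,160)]],'slot hi',[p(*q,.085) for q in [(350,0),(405,0)]])
print('tray',[p(*q,.017) for q in [(251,174),(536,150),(545,312),(276,330)]])
goto((r[0][0],r[0][1],.016),r[0][4]+90);goto((r[1][0],r[1][1],.016),r[1][4]+90)
E
```

```text
[(0.6105, -0.0049, 72.1, 45.9, 81.6), (0.4487, -0.047, 71.8, 46.1, 89.8)]
jam [(0.5124, 0.1185, 44.2, 39.9, -83.9)]
hood screws/low edge [array([0.4569, 0.0392, 0.06  ]), array([0.5036, 0.0425, 0.06  ]), array([0.5383, 0.0472, 0.06  ]), array([0.5838, 0.0516, 0.06  ])] slot hi [array([0.4897, 0.1648, 0.085 ]), array([0.5279, 0.1652, 0.085 ])]
tray [array([0.4004, 0.0374, 0.017 ]), array([0.644 , 0.0648, 0.017 ]), array([ 0.6653, -0.0796,  0.017 ]), array([ 0.4188, -0.104 ,  0.017 ])]Traceback (most recent call last):
  File "<stdin>", line 9, in <module>
  File "h.py", line 54, in goto
    print('heading',h0.round(2),'yaw units',(-dh/5).round(2),'| slide before yaw',a.round(2),'| slide after yaw',(np.array([dp@x,dp@y,-dp[2]])/.04).round(2),'q6',s['q'][5].round(2),'F',s['wrist_force'].round(1),s['tcp_pos'].round(4),s['finger_gap'].round(4),'t',s['time_s'])
                                                                                                                                                                                                                                         ^^^^^^^^^^^^^^^^^^^^^
AttributeError: 'float' object has no attribute 'round'
```

View pics/m.png

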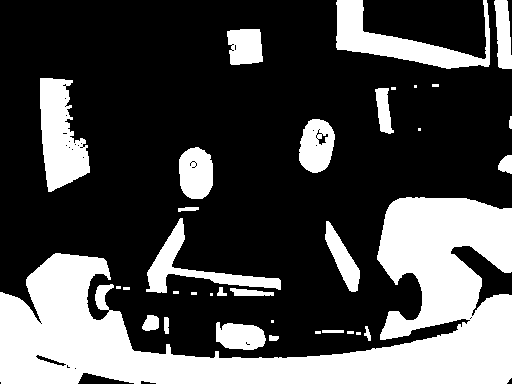

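```bash
sed -i "s/s\['finger_gap'\].round(4)/round(float(s['finger_gap']),4)/;s/s\['q'\]\[5\].round(2)/round(float(s['q'][5]),2)/;s/s=read_state();R=s\['tcp_rot'\];h0/s=read_state();s['wrist_force']=np.array(s['wrist_force']);R=s['tcp_rot'];h0/" h.py
python3 -c "
from h import *
goto((.6105,-.0049,.0195),-8.4);goto((.4487,-.047,.0195),0)"
```

```text
heading 1.65 yaw units 2.01 | slide before yaw [0.65 2.09 5.25] | slide after yaw [1.   1.95 5.25] q6 -0.22 F [ 0.4 -0.3 -0.2] [ 0.5277 -0.0331  0.2295] 0.0941 t 4.3
heading 1.65 yaw units 0.33 | slide before yaw [-0.29 -1.98  5.25] | slide after yaw [-0.35 -1.97  5.25] q6 -0.22 F [ 0.4 -0.3 -0.2] [ 0.5277 -0.0331  0.2295] 0.0941 t 4.3
```

```bash
python3 -m crank '[{"slide":[0,0,0],"yaw":1,"claw":-0.28},{"slide":[0,0,0],"yaw":1,"claw":-0.28},{"slide":[0.25,0.49,0.3],"yaw":0,"claw":-0.28},{"slide":[0.25,0.49,0.3],"yaw":0,"claw":-0.28},{"slide":[0.25,0.49,0.5],"yaw":0,"claw":-0.28},{"slide":[0.25,0.48,0.5],"yaw":0,"claw":-0.28},{"slide":[0,0,0.6],"yaw":0,"claw":-0.28},{"slide":[0,0,0.6],"yaw":0,"claw":-0.28},{"slide":[0,0,0],"yaw":0,"claw":-0.28},{"slide":[0,0,0],"yaw":0,"claw":-0.28}]'
python3 -c "
from h import *
s=read_state();d=get_image('wrist')
print(pagers(d,s,.019,[(.6105,-.0049)],rad=.05))
goto((.6105,-.0049,.0195),-8.4)"
```

```text
time_s: 5.3
tcp_pos: [0.6107, -0.0049, 0.1176]
tcp_rot: [[0.145, 0.989, -0.0], [0.989, -0.145, -0.0], [-0.0, -0.0, -1.0]]
wrist_force: [-0.2, -0.3, -0.5]
finger_gap: 0.0601
gripper_force: 0.0
[(0.6088, -0.0053, 75.2, 43.4, 82.7)]
heading -8.35 yaw units 0.01 | slide before yaw [-0.   -0.03  2.48] | slide after yaw [-0.   -0.02  2.48] q6 0.02 F [ 1.2 -0.2  0.6] [ 0.6114 -0.005   0.1185] 0.0602 t 5.35
```

```bash
python3 -m crank '[{"slide":[0,-0.04,0.5],"yaw":0,"claw":-0.28},{"slide":[0,0,0.5],"yaw":0,"claw":-0.28},{"slide":[0,0,0.5],"yaw":0,"claw":-0.28},{"slide":[0,0,0.5],"yaw":0,"claw":-0.28},{"slide":[0,0,0.46],"yaw":0,"claw":-0.28},{"slide":[0,0,0],"yaw":0,"claw":-0.28},{"slide":[0,0,0],"yaw":0,"claw":1},{"slide":[0,0,0],"yaw":0,"claw":1},{"slide":[0,0,0],"yaw":0,"claw":1},{"slide":[0,0,0],"yaw":0,"claw":1}]' 30
python3 -m crank '[{"slide":[0,0,0],"yaw":0,"claw":1},{"slide":[0,0,0],"yaw":0,"claw":1},{"slide":[0,0,-0.2],"yaw":0,"claw":1},{"slide":[0,0,-0.5],"yaw":0,"claw":1},{"slide":[0,0,-0.7],"yaw":0,"claw":1},{"slide":[0,0,-0.7],"yaw":0,"claw":1},{"slide":[0,0,-0.7],"yaw":0,"claw":1},{"slide":[0,0,-0.4],"yaw":0,"claw":1},{"slide":[0,0,0],"yaw":0,"claw":1},{"slide":[0,0,0],"yaw":0,"claw":1}]'
python3 - <<'E'
from h import *
# wells from dock origin/heading
o=np.array([.4634,-.324]);t=np.radians(-5.1);X=np.array([np.cos(t),np.sin(t)]);Y=np.array([-X[1],X[0]])
for y in(.074,0,-.074):
  for x in (-.046,.046): print(x,y,(o+x*X+y*Y).round(4))
goto((*(o+.046*X+.074*Y),.15),84.9)
E
```

```text
time_s: 6.35
tcp_pos: [0.6102, -0.0048, 0.0208]
tcp_rot: [[0.145, 0.989, 0.003], [0.989, -0.145, -0.0], [-0.0, 0.003, -1.0]]
wrist_force: [-0.8, -0.3, 6.6]
finger_gap: 0.0437
gripper_force: 29.8
time_s: 7.35
tcp_pos: [0.6087, -0.0046, 0.1469]
tcp_rot: [[0.145, 0.989, -0.0], [0.989, -0.145, -0.0], [-0.0, -0.0, -1.0]]
wrist_force: [-0.8, 0.2, -2.5]
finger_gap: 0.0438
gripper_force: 29.8
-0.046 0.074 [ 0.4242 -0.2462]
0.046 0.074 [ 0.5158 -0.2544]
-0.046 0 [ 0.4176 -0.3199]
0.046 0 [ 0.5092 -0.3281]
-0.046 -0.074 [ 0.411  -0.3936]
0.046 -0.074 [ 0.5026 -0.4018]
heading -8.34 yaw units 17.35 | slide before yaw [-6.52 -1.39 -0.08] | slide after yaw [-1.76  6.43 -0.08] q6 0.02 F [-0.8  0.2 -2.5] [ 0.6087 -0.0046  0.1469] 0.0438 t 7.35
```

```bash
python3 -m crank '[{"slide":[-0.54,-0.12,0],"yaw":0,"claw":1},{"slide":[-0.54,-0.12,0],"yaw":0,"claw":1},{"slide":[-0.54,-0.12,0],"yaw":0,"claw":1},{"slide":[-0.54,-0.12,0],"yaw":0,"claw":1},{"slide":[-0.54,-0.12,0],"yaw":0,"claw":1},{"slide":[-0.54,-0.12,0],"yaw":0,"claw":1},{"slide":[-0.54,-0.12,0],"yaw":0,"claw":1},{"slide":[-0.54,-0.12,0],"yaw":0,"claw":1},{"slide":[-0.54,-0.12,0],"yaw":0,"claw":1},{"slide":[-0.54,-0.12,0],"yaw":0,"claw":1}]'
python3 -m crank '[{"slide":[-0.54,-0.12,0],"yaw":0,"claw":1},{"slide":[-0.54,-0.12,0],"yaw":0,"claw":1},{"slide":[0,0,0],"yaw":1,"claw":1},{"slide":[0,0,0],"yaw":1,"claw":1},{"slide":[0,0,0],"yaw":1,"claw":1},{"slide":[0,0,0],"yaw":1,"claw":1},{"slide":[0,0,0],"yaw":1,"claw":1},{"slide":[0,0,0],"yaw":1,"claw":1},{"slide":[0,0,0],"yaw":1,"claw":1},{"slide":[0,0,0],"yaw":1,"claw":1}]'
python3 -m crank '[{"slide":[0,0,0],"yaw":1,"claw":1},{"slide":[0,0,0],"yaw":1,"claw":1},{"slide":[0,0,0],"yaw":1,"claw":1},{"slide":[0,0,0],"yaw":1,"claw":1},{"slide":[0,0,0],"yaw":1,"claw":1},{"slide":[0,0,0],"yaw":1,"claw":1},{"slide":[0,0,0],"yaw":1,"claw":1},{"slide":[0,0,0],"yaw":1,"claw":1},{"slide":[0,0,0],"yaw":1,"claw":1},{"slide":[0,0,0],"yaw":0.35,"claw":1}]'
python3 - <<'E'
from h import *
s=read_state();d=get_image('wrist');cv2.imwrite('pics/w2.png',cv2.resize(d['color'][:,:,::-1],(800,600)))
goto((.5158,-.2544,.05),84.9)
E
```

```text
time_s: 8.35
tcp_pos: [0.5287, -0.2116, 0.1451]
tcp_rot: [[0.145, 0.989, -0.003], [0.989, -0.145, 0.002], [0.001, -0.003, -1.0]]
wrist_force: [0.3, 0.9, -0.6]
finger_gap: 0.0435
gripper_force: 29.8
time_s: 9.35
tcp_pos: [0.5134, -0.2521, 0.1451]
tcp_rot: [[0.75, 0.662, -0.003], [0.662, -0.75, 0.002], [-0.001, -0.004, -1.0]]
wrist_force: [-0.2, -0.3, -1.1]
finger_gap: 0.0439
gripper_force: 29.8
time_s: 10.35
tcp_pos: [0.5134, -0.2521, 0.1451]
tcp_rot: [[0.996, -0.091, -0.003], [-0.091, -0.996, 0.002], [-0.003, -0.002, -1.0]]
wrist_force: [0.6, 0.6, -1.4]
finger_gap: 0.0436
gripper_force: 29.8
heading -95.22 yaw units -0.02 | slide before yaw [0.07 0.06 2.38] | slide after yaw [0.07 0.05 2.38] q6 1.08 F [ 0.1  0.5 -1.3] [ 0.5134 -0.2521  0.1451] 0.0442 t 10.4
```

View pics/w2.png

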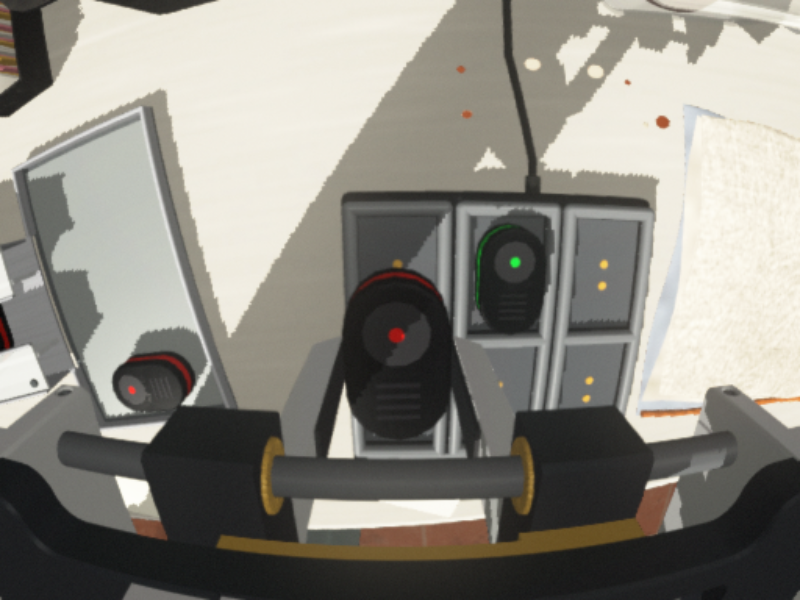

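Run:
```python
from h import *
np.set_printoptions(precision=4,suppress=True)
s=read_state();d=get_image('wrist')
p=lambda u,v,z:plane(d,u/800*512-.18,v/600*384-.18,z,s)
o=np.array([.4634,-.324]);t=np.radians(-5.1);X=np.array([np.cos(t),np.sin(t)]);Y=np.array([-X[1],X[0]])
loc=lambda w:((w[:2]-o)@X,(w[:2]-o)@Y)
print('pads',[np.array(loc(p(*q,.019))) for q in [(604,265),(602,286),(397,264),(589,380),(587,399)]])
print('rim outer corners L, T-mid, R, ...',[np.array(loc(p(*q,.027))) for q in [(345,204),(452,204),(457,204),(560,206),(565,206),(651,210),(632,342)]])
print('charged',pagers(d,s,.032,[(.509,-.328)],rad=.045), 'held',[np.array(p(*q,.1451+.012)) for q in[(345,360),(452,360),(396,272),(396,438)]])
m=cv2.cvtColor(d['color'],cv2.COLOR_RGB2HSV)
y=cv2.inRange(m,(15,110,120),(30,255,255));n,l,st,c=cv2.connectedComponentsWithStats(y)
for i in range(1,n):
    if 3<st[i,4]<60: print(c[i].round(1),st[i,4],np.array(loc(plane(d,*c[i],.019,s))))
```

```text
pads [array([ 0.0565, -0.0725]), array([ 0.0409, -0.0727]), array([0.0561, 0.0762]), array([-0.0348, -0.0729]), array([-0.0519, -0.0742])]
rim outer corners L, T-mid, R, ... [array([0.0975, 0.1094]), array([0.0974, 0.0409]), array([0.0974, 0.0377]), array([ 0.098 , -0.0321]), array([ 0.0982, -0.0357]), array([ 0.0989, -0.1036]), array([-0.0007, -0.1012])]
charged [(0.5112, -0.3266, 76.2, 49.9, -8.6)] held [array([ 0.52  , -0.2321,  0.1571]), array([ 0.5162, -0.274 ,  0.1571]), array([ 0.5535, -0.2553,  0.1571]), array([ 0.4817, -0.2487,  0.1571])]
[ 2. 26.] 5 [0.262  0.4146]
[ 3.5 36.7] 15 [0.245  0.4094]
[ 3. 46.] 5 [0.2318 0.4095]
[ 8.5 47. ] 4 [0.2275 0.3974]
[254.1 168.3] 20 [0.0566 0.076 ]
[386.  168.9] 22 [ 0.0571 -0.072 ]
[384.8 182.4] 23 [ 0.0414 -0.0723]
[376.6 243. ] 19 [-0.0348 -0.0727]
[374.8 254.6] 16 [-0.0509 -0.073 ]
[177.2 283.2] 11 [-0.0891  0.1727]
[171.2 286.7] 10 [-0.0952  0.1814]
[176.8 320. ] 4 [-0.1523  0.1819]
```

```bash
python3 -m crank '[{"slide":[0.09,0.03,0.4],"yaw":0,"claw":1},{"slide":[0,0,0.5],"yaw":0,"claw":1},{"slide":[0,0,0.5],"yaw":0,"claw":1},{"slide":[0,0,0.4],"yaw":0,"claw":1},{"slide":[0,0,0.3],"yaw":0,"claw":1},{"slide":[0,0,0.2],"yaw":0,"claw":1},{"slide":[0,0,0.1],"yaw":0,"claw":1},{"slide":[0,0,0.1],"yaw":0,"claw":1},{"slide":[0,0,0.1],"yaw":0,"claw":1},{"slide":[0,0,0],"yaw":0,"claw":1}]'
python3 -m crank '[{"slide":[0,0,0.09],"yaw":0,"claw":1},{"slide":[0,0,0.08],"yaw":0,"claw":1},{"slide":[0,0,0],"yaw":0,"claw":1},{"slide":[0,0,0],"yaw":0,"claw":1},{"slide":[0,0,0],"yaw":0,"claw":1},{"slide":[0,0,0],"yaw":0,"claw":1},{"slide":[0,0,0],"yaw":0,"claw":1},{"slide":[0,0,0],"yaw":0,"claw":1},{"slide":[0,0,0],"yaw":0,"claw":1},{"slide":[0,0,0],"yaw":0,"claw":1}]'
```

```text
time_s: 11.45
tcp_pos: [0.5179, -0.2543, 0.043]
tcp_rot: [[0.996, -0.089, -0.0], [-0.089, -0.996, -0.0], [-0.0, 0.0, -1.0]]
wrist_force: [0.1, -0.6, -0.8]
finger_gap: 0.0437
gripper_force: 29.8
time_s: 12.45
tcp_pos: [0.5179, -0.2543, 0.0363]
tcp_rot: [[0.996, -0.089, 0.0], [-0.089, -0.996, -0.0], [0.0, 0.0, -1.0]]
wrist_force: [0.0, 0.3, -1.4]
finger_gap: 0.044
gripper_force: 29.8
```

```bash
python3 -m crank '[{"slide":[0,0,0.05],"yaw":0,"claw":1},{"slide":[0,0,0],"yaw":0,"claw":1},{"slide":[0,0,0],"yaw":0,"claw":-0.2},{"slide":[0,0,0],"yaw":0,"claw":-0.2},{"slide":[0,0,0],"yaw":0,"claw":-0.2},{"slide":[0,0,0],"yaw":0,"claw":-0.2},{"slide":[0,0,-0.3],"yaw":0,"claw":-0.2},{"slide":[0,0,-0.5],"yaw":0,"claw":-0.2},{"slide":[0,0,-0.7],"yaw":0,"claw":-0.28},{"slide":[0,0,-0.7],"yaw":0,"claw":-0.28}]'
python3 -m crank '[{"slide":[0,0,-0.7],"yaw":0,"claw":-0.28},{"slide":[0,0,0],"yaw":-1,"claw":-0.28},{"slide":[0,0,0],"yaw":-1,"claw":-0.28},{"slide":[0,0,0],"yaw":-1,"claw":-0.28},{"slide":[0,0,0],"yaw":-1,"claw":-0.28},{"slide":[0,0,0],"yaw":-1,"claw":-0.28},{"slide":[0,0,0],"yaw":-1,"claw":-0.28},{"slide":[0,0,0],"yaw":-1,"claw":-0.28},{"slide":[0,0,0],"yaw":-1,"claw":-0.28},{"slide":[0,0,0],"yaw":-1,"claw":-0.28}]'
python3 - <<'E'
from h import *
d=get_image('top');s=read_state()
print(pagers(d,None,.032,[(.5179,-.2543)],rad=.04),pagers(d,None,.019,[(.4487,-.047)]))
goto((.4487,-.047,.15),0)
E
```

```text
time_s: 13.45
tcp_pos: [0.5179, -0.2542, 0.1239]
tcp_rot: [[0.996, -0.089, 0.0], [-0.089, -0.996, -0.0], [0.0, 0.0, -1.0]]
wrist_force: [-0.2, -0.9, -0.4]
finger_gap: 0.06
gripper_force: 0.0
time_s: 14.45
tcp_pos: [0.5181, -0.2543, 0.1513]
tcp_rot: [[0.765, 0.644, 0.001], [0.644, -0.765, -0.001], [0.0, 0.001, -1.0]]
wrist_force: [-0.5, 0.0, 0.2]
finger_gap: 0.0605
gripper_force: 0.0
[(0.5389, -0.2242, 20.6, 3.4, -33.5)] [(0.4493, -0.0469, 62.7, 41.1, -89.1)]
heading -49.76 yaw units -9.95 | slide before yaw [ 2.03 -5.08  0.03] | slide after yaw [ 5.18 -1.73  0.03] q6 0.29 F [-0.6 -0.4  0.1] [ 0.518  -0.2543  0.1513] 0.0601 t 14.5
```

```bash
python3 -m crank '[{"slide":[0,0,0],"yaw":-1,"claw":-0.28},{"slide":[0,0,0],"yaw":-1,"claw":-0.28},{"slide":[0,0,0],"yaw":-1,"claw":-0.28},{"slide":[0,0,0],"yaw":-1,"claw":-0.28},{"slide":[0,0,0],"yaw":-1,"claw":-0.28},{"slide":[0,0,0],"yaw":-1,"claw":-0.28},{"slide":[0,0,0],"yaw":-1,"claw":-0.28},{"slide":[0,0,0],"yaw":-1,"claw":-0.28},{"slide":[0,0,0],"yaw":-1,"claw":-0.28},{"slide":[0,0,0],"yaw":-0.95,"claw":-0.28}]'
python3 -m crank '[{"slide":[0.65,-0.22,0],"yaw":0,"claw":-0.28},{"slide":[0.65,-0.22,0],"yaw":0,"claw":-0.28},{"slide":[0.65,-0.22,0],"yaw":0,"claw":-0.28},{"slide":[0.65,-0.22,0],"yaw":0,"claw":-0.28},{"slide":[0.65,-0.22,0],"yaw":0,"claw":-0.28},{"slide":[0.65,-0.22,0],"yaw":0,"claw":-0.28},{"slide":[0.65,-0.21,0],"yaw":0,"claw":-0.28},{"slide":[0.63,-0.2,0],"yaw":0,"claw":-0.28},{"slide":[0,0,0],"yaw":0,"claw":-0.28},{"slide":[0,0,0],"yaw":0,"claw":-0.28}]'
python3 - <<'E'
from h import *
s=read_state();d=get_image('wrist')
r=pagers(d,s,.019,[(.4487,-.047)],rad=.05);print(r)
t=get_image('top');cv2.imwrite('pics/t2.png',cv2.resize(t['color'][120:250,130:400,::-1],None,fx=2.9,fy=2.9,interpolation=cv2.INTER_CUBIC))
print(pagers(t,None,.032,[(.5179,-.2543)],rad=.04,thr=45))
goto((r[0][0],r[0][1],.0195),r[0][4]+90)
E
```

```text
time_s: 15.5
tcp_pos: [0.518, -0.2543, 0.1511]
tcp_rot: [[0.004, 1.0, 0.001], [1.0, -0.004, -0.001], [-0.001, 0.001, -1.0]]
wrist_force: [0.8, -0.7, -0.3]
finger_gap: 0.0598
gripper_force: 0.0
time_s: 16.5
tcp_pos: [0.4504, -0.0468, 0.151]
tcp_rot: [[0.005, 1.0, 0.002], [1.0, -0.005, -0.001], [-0.001, 0.002, -1.0]]
wrist_force: [0.5, -0.1, -0.1]
finger_gap: 0.0603
gripper_force: 0.0
[(0.449, -0.0479, 71.8, 43.3, -89.4)]
[(0.5204, -0.2552, 67.4, 43.8, -1.3)]
heading -0.39 yaw units -0.2 | slide before yaw [-0.01 -0.05  3.28] | slide after yaw [-0.01 -0.04  3.28] q6 -0.25 F [0.4 0.1 0.2] [ 0.4507 -0.0475  0.1507] 0.0602 t 16.6
```

View pics/t2.png

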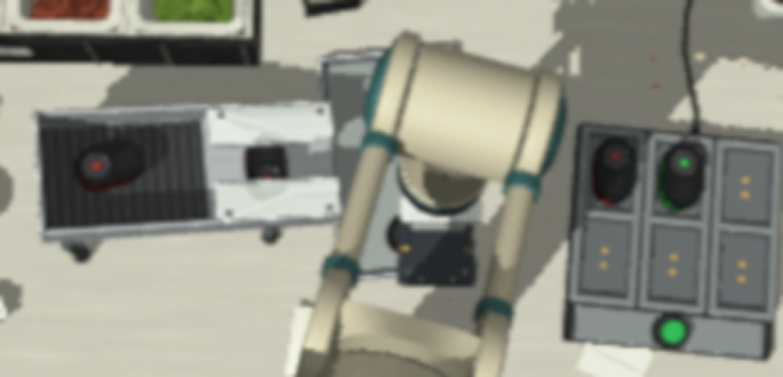

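```bash
python3 -m crank '[{"slide":[0,-0.04,0.6],"yaw":-0.2,"claw":-0.28},{"slide":[0,0,0.6],"yaw":0,"claw":-0.28},{"slide":[0,0,0.6],"yaw":0,"claw":-0.28},{"slide":[0,0,0.6],"yaw":0,"claw":-0.28},{"slide":[0,0,0.5],"yaw":0,"claw":-0.28},{"slide":[0,0,0.38],"yaw":0,"claw":-0.28},{"slide":[0,0,0],"yaw":0,"claw":-0.28},{"slide":[0,0,0],"yaw":0,"claw":1},{"slide":[0,0,0],"yaw":0,"claw":1},{"slide":[0,0,0],"yaw":0,"claw":1}]' 30
python3 -m crank '[{"slide":[0,0,0],"yaw":0,"claw":1},{"slide":[0,0,0],"yaw":0,"claw":1},{"slide":[0,0,-0.2],"yaw":0,"claw":1},{"slide":[0,0,-0.5],"yaw":0,"claw":1},{"slide":[0,0,-0.7],"yaw":0,"claw":1},{"slide":[0,0,-0.7],"yaw":0,"claw":1},{"slide":[0,0,-0.7],"yaw":0,"claw":1},{"slide":[0,0,-0.4],"yaw":0,"claw":1},{"slide":[0,0,0],"yaw":0,"claw":1},{"slide":[0,0,0],"yaw":0,"claw":1}]'
python3 -c "
from h import *
goto((.4263,-.2454,.15),84.9)"
```

```text
time_s: 17.6
tcp_pos: [0.4492, -0.0471, 0.0199]
tcp_rot: [[-0.011, 1.0, 0.002], [1.0, 0.011, -0.001], [-0.001, 0.002, -1.0]]
wrist_force: [0.4, -0.3, -0.4]
finger_gap: 0.0438
gripper_force: 29.8
time_s: 18.6
tcp_pos: [0.4478, -0.0464, 0.1469]
tcp_rot: [[-0.012, 1.0, -0.0], [1.0, 0.012, 0.0], [0.0, -0.0, -1.0]]
wrist_force: [0.6, 0.3, -2.1]
finger_gap: 0.0436
gripper_force: 29.8
heading 0.67 yaw units -16.85 | slide before yaw [-4.97 -0.6  -0.08] | slide after yaw [ 0.09 -5.   -0.08] q6 -0.27 F [ 0.6  0.3 -2.1] [ 0.4478 -0.0464  0.1469] 0.0436 t 18.6
```

```bash
python3 -m crank '[{"slide":[-0.6,-0.08,0],"yaw":0,"claw":1},{"slide":[-0.6,-0.08,0],"yaw":0,"claw":1},{"slide":[-0.6,-0.08,0],"yaw":0,"claw":1},{"slide":[-0.6,-0.08,0],"yaw":0,"claw":1},{"slide":[-0.6,-0.08,0],"yaw":0,"claw":1},{"slide":[-0.6,-0.07,0],"yaw":0,"claw":1},{"slide":[-0.6,-0.07,0],"yaw":0,"claw":1},{"slide":[-0.6,-0.06,0],"yaw":0,"claw":1},{"slide":[-0.17,0,0],"yaw":0,"claw":1},{"slide":[0,0,0],"yaw":1,"claw":1}]'
python3 -m crank '[{"slide":[0,0,0],"yaw":1,"claw":1},{"slide":[0,0,0],"yaw":1,"claw":1},{"slide":[0,0,0],"yaw":1,"claw":1},{"slide":[0,0,0],"yaw":1,"claw":1},{"slide":[0,0,0],"yaw":1,"claw":1},{"slide":[0,0,0],"yaw":1,"claw":1},{"slide":[0,0,0],"yaw":1,"claw":1},{"slide":[0,0,0],"yaw":1,"claw":1},{"slide":[0,0,0],"yaw":1,"claw":1},{"slide":[0,0,0],"yaw":1,"claw":1}]'
python3 -m crank '[{"slide":[0,0,0],"yaw":1,"claw":1},{"slide":[0,0,0],"yaw":1,"claw":1},{"slide":[0,0,0],"yaw":1,"claw":1},{"slide":[0,0,0],"yaw":1,"claw":1},{"slide":[0,0,0],"yaw":1,"claw":1},{"slide":[0,0,0],"yaw":1,"claw":1},{"slide":[0,0,0],"yaw":1,"claw":1},{"slide":[0,0,0],"yaw":1,"claw":1},{"slide":[0,0,0],"yaw":0.15,"claw":1},{"slide":[0,0,0],"yaw":0,"claw":1}]'
python3 -c "
from h import *
goto((.4263,-.2454,.035),84.9)"
```

```text
time_s: 19.6
tcp_pos: [0.426, -0.2458, 0.1457]
tcp_rot: [[0.08, 0.997, -0.002], [0.997, -0.08, 0.002], [0.002, -0.002, -1.0]]
wrist_force: [0.0, 0.6, -1.5]
finger_gap: 0.0437
gripper_force: 29.8
time_s: 20.6
tcp_pos: [0.426, -0.2441, 0.1459]
tcp_rot: [[0.814, 0.58, -0.002], [0.58, -0.814, 0.002], [-0.0, -0.003, -1.0]]
wrist_force: [0.4, -0.0, -1.2]
finger_gap: 0.044
gripper_force: 29.8
time_s: 21.6
tcp_pos: [0.4263, -0.2447, 0.1463]
tcp_rot: [[0.996, -0.087, -0.001], [-0.087, -0.996, 0.001], [-0.001, -0.001, -1.0]]
wrist_force: [-1.0, -0.7, -0.9]
finger_gap: 0.0437
gripper_force: 29.8
heading -94.99 yaw units 0.02 | slide before yaw [0.01 0.02 2.78] | slide after yaw [0.   0.02 2.78] q6 0.99 F [-1.  -0.7 -0.9] [ 0.4263 -0.2447  0.1463] 0.0437 t 21.6
```

```bash
python3 -m crank '[{"slide":[0,0.02,0.4],"yaw":0,"claw":1},{"slide":[0,0,0.5],"yaw":0,"claw":1},{"slide":[0,0,0.5],"yaw":0,"claw":1},{"slide":[0,0,0.4],"yaw":0,"claw":1},{"slide":[0,0,0.3],"yaw":0,"claw":1},{"slide":[0,0,0.2],"yaw":0,"claw":1},{"slide":[0,0,0.1],"yaw":0,"claw":1},{"slide":[0,0,0.1],"yaw":0,"claw":1},{"slide":[0,0,0.1],"yaw":0,"claw":1},{"slide":[0,0,0.1],"yaw":0,"claw":1}]'
python3 -m crank '[{"slide":[0,0,0.06],"yaw":0,"claw":1},{"slide":[0,0,0],"yaw":0,"claw":1},{"slide":[0,0,0],"yaw":0,"claw":-0.2},{"slide":[0,0,0],"yaw":0,"claw":-0.2},{"slide":[0,0,0],"yaw":0,"claw":-0.2},{"slide":[0,0,0],"yaw":0,"claw":-0.2},{"slide":[0,0,-0.3],"yaw":0,"claw":-0.2},{"slide":[0,0,-0.5],"yaw":0,"claw":-0.2},{"slide":[0,0,-0.7],"yaw":0,"claw":-0.28},{"slide":[0,0,-0.7],"yaw":0,"claw":-0.28}]'
python3 - <<'E'
from h import *
s=read_state();d=get_image('wrist');cv2.imwrite('pics/w3.png',cv2.resize(d['color'][:,:,::-1],(600,450)))
goto((.494,.265,.20),6.5)
E
```

```text
time_s: 22.6
tcp_pos: [0.4269, -0.2467, 0.0392]
tcp_rot: [[0.996, -0.089, 0.001], [-0.089, -0.996, -0.001], [0.001, 0.001, -1.0]]
wrist_force: [0.3, -0.3, -0.5]
finger_gap: 0.0435
gripper_force: 29.8
time_s: 23.6
tcp_pos: [0.4263, -0.2463, 0.1254]
tcp_rot: [[0.996, -0.089, -0.001], [-0.089, -0.996, 0.0], [-0.001, -0.0, -1.0]]
wrist_force: [0.1, 0.3, 0.9]
finger_gap: 0.0601
gripper_force: 0.0
heading -95.08 yaw units 15.68 | slide before yaw [  0.49 -12.92  -1.81] | slide after yaw [-12.57  -3.07  -1.75] q6 0.99 F [ 1.6 -1.3  2.9] [ 0.4291 -0.2484  0.13  ] 0.0603 t 23.65
```

View pics/w3.png

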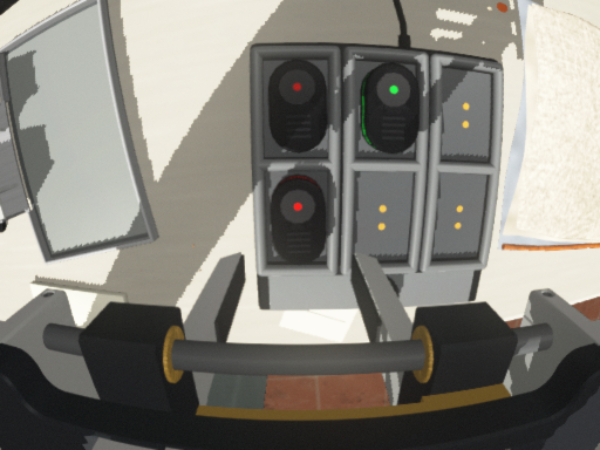

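```bash
python3 -m crank '[{"slide":[0,0,-0.7],"yaw":0,"claw":-0.28},{"slide":[0,0,-0.7],"yaw":0,"claw":-0.28},{"slide":[0,-0.3,-0.4],"yaw":0,"claw":-0.28},{"slide":[0.03,-0.7,0],"yaw":0,"claw":-0.28},{"slide":[0.03,-0.7,0],"yaw":0,"claw":-0.28},{"slide":[0.03,-0.7,0],"yaw":0,"claw":-0.28},{"slide":[0.03,-0.7,0],"yaw":0,"claw":-0.28},{"slide":[0.03,-0.7,0],"yaw":0,"claw":-0.28},{"slide":[0.03,-0.7,0],"yaw":0,"claw":-0.28},{"slide":[0.03,-0.7,0],"yaw":0,"claw":-0.28}]'
python3 -m crank '[{"slide":[0.03,-0.7,0],"yaw":0,"claw":-0.28},{"slide":[0.03,-0.7,0],"yaw":0,"claw":-0.28},{"slide":[0.03,-0.7,0],"yaw":0,"claw":-0.28},{"slide":[0.03,-0.7,0],"yaw":0,"claw":-0.28},{"slide":[0.03,-0.7,0],"yaw":0,"claw":-0.28},{"slide":[0.03,-0.7,0],"yaw":0,"claw":-0.28},{"slide":[0.03,-0.7,0],"yaw":0,"claw":-0.28},{"slide":[0.03,-0.7,0],"yaw":0,"claw":-0.28},{"slide":[0.03,-0.7,0],"yaw":0,"claw":-0.28},{"slide":[0.03,-0.7,0],"yaw":0,"claw":-0.28}]'
python3 -m crank '[{"slide":[0.03,-0.7,0],"yaw":0,"claw":-0.28},{"slide":[0,0,0],"yaw":-1,"claw":-0.28},{"slide":[0,0,0],"yaw":-1,"claw":-0.28},{"slide":[0,0,0],"yaw":-1,"claw":-0.28},{"slide":[0,0,0],"yaw":-1,"claw":-0.28},{"slide":[0,0,0],"yaw":-1,"claw":-0.28},{"slide":[0,0,0],"yaw":-1,"claw":-0.28},{"slide":[0,0,0],"yaw":-1,"claw":-0.28},{"slide":[0,0,0],"yaw":-1,"claw":-0.28},{"slide":[0,0,0],"yaw":-1,"claw":-0.28}]'
python3 -m crank '[{"slide":[0,0,0],"yaw":-1,"claw":-0.28},{"slide":[0,0,0],"yaw":-1,"claw":-0.28},{"slide":[0,0,0],"yaw":-1,"claw":-0.28},{"slide":[0,0,0],"yaw":-1,"claw":-0.28},{"slide":[0,0,0],"yaw":-1,"claw":-0.28},{"slide":[0,0,0],"yaw":-1,"claw":-0.28},{"slide":[0,0,0],"yaw":-1,"claw":-0.28},{"slide":[0,0,0],"yaw":-1,"claw":-0.28},{"slide":[0,0,0],"yaw":-1,"claw":-0.28},{"slide":[0,0,0],"yaw":-1,"claw":-0.28}]'
python3 - <<'E'
from h import *
s=read_state();d=get_image('wrist');cv2.imwrite('pics/w4.png',cv2.resize(d['color'][:,:,::-1],(800,600)))
goto((.494,.265,.10),6.5)
E
```

```text
time_s: 24.65
tcp_pos: [0.4533, -0.0389, 0.1965]
tcp_rot: [[0.996, -0.089, 0.0], [-0.089, -0.996, -0.0], [0.0, 0.0, -1.0]]
wrist_force: [-0.4, 0.9, 0.3]
finger_gap: 0.0599
gripper_force: 0.0
time_s: 25.65
tcp_pos: [0.4901, 0.2389, 0.1963]
tcp_rot: [[0.996, -0.089, -0.0], [-0.089, -0.996, -0.0], [-0.0, 0.0, -1.0]]
wrist_force: [0.7, 0.4, -0.1]
finger_gap: 0.0602
gripper_force: 0.0
time_s: 26.65
tcp_pos: [0.4937, 0.2655, 0.1963]
tcp_rot: [[0.765, 0.644, -0.0], [0.644, -0.765, -0.0], [-0.0, -0.0, -1.0]]
wrist_force: [1.5, -0.7, 0.1]
finger_gap: 0.0601
gripper_force: 0.0
time_s: 27.65
tcp_pos: [0.4938, 0.2655, 0.1962]
tcp_rot: [[-0.002, 1.0, -0.0], [1.0, 0.002, -0.0], [-0.0, -0.0, -1.0]]
wrist_force: [-0.1, 0.5, 0.8]
finger_gap: 0.0604
gripper_force: 0.0
heading 0.25 yaw units -1.25 | slide before yaw [-0.01  0.01  2.41] | slide after yaw [-0.01  0.01  2.41] q6 0.37 F [-0.1 -0.2 -0.4] [0.4937 0.2655 0.1963] 0.0603 t 27.7
```

View pics/w4.png

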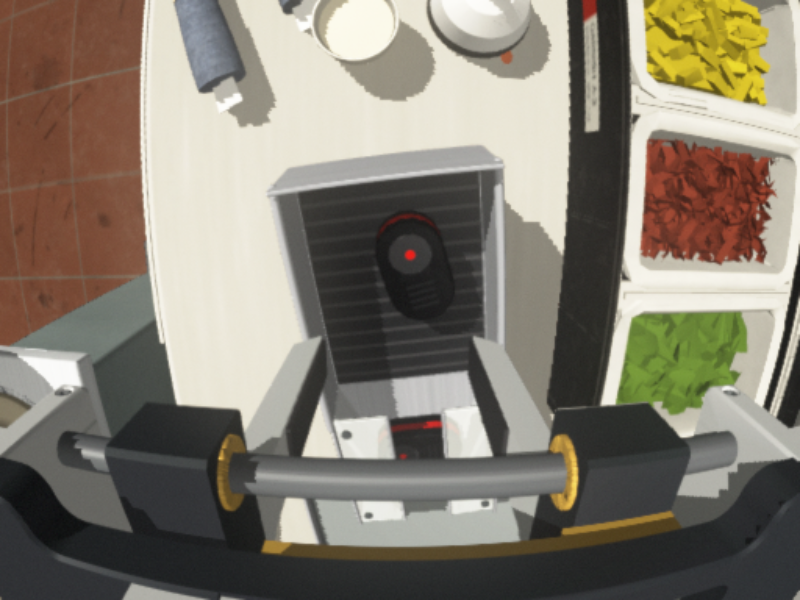

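```bash
cat >> h.py <<'E'
CO=np.array([.5185,.052,.018]);_t=np.radians(96.3);CX=np.array([np.cos(_t),np.sin(_t),0]);CY=np.array([-CX[1],CX[0],0])
_a=np.radians(12);CS=CX*np.cos(_a)+np.array([0,0,np.sin(_a)]);CN=np.cross(CS,CY)
def slope(d,u,v,h,s=None):
    "pixel onto plane h above chute floor -> (s along slope, y across, world)"
    o,k=ray(d,u,v,s);w=o+k*((h-(o-CO)@CN)/(k@CN));return round(float((w-CO)@CS),4),round(float((w-CO)@CY),4),w.round(4)
E
python3 - <<'E'
from h import *
s=read_state();d=get_image('wrist')
p=lambda u,v,h:slope(d,u/800*512-.18,v/600*384-.18,h,s)
print(CN)
print('mat start',p(337,385,0),p(478,372,0),'mat end',p(300,193,0),p(482,175,0))
print('wall tops far',p(270,193,.046),p(503,163,.046),'hood up edge',p(333,422,.042),p(388,417,.042),p(444,410,.042),p(490,403,.042))
print('queue ends mid',p(407,212,.013),p(437,318,.013),'sides',p(379,258,.013),p(452,272,.013),'dot top',p(410,255,.026))
t=get_image('top')
q=lambda x,y,h:slope(t,135+(x+.5)/3-.5,125+(y+.5)/3-.5,h)
print('top: queue',q(97,157,.013),q(62,163,.013),q(132,150,.013),'dot',q(84,156,.026),'corners',q(22,103,.046),q(30,228,.046),'hood up',q(200,97,.042),q(205,212,.042),'low',q(328,93,.042),q(336,207,.042),'jam',q(261,155,.013))
g=cv2.cvtColor(d['color'],cv2.COLOR_RGB2GRAY)[165,225:310];print(g)
E
```

```text
[ 0.02281505 -0.2066561   0.9781476 ]
mat start (0.1324, 0.058, array([0.4466, 0.1743, 0.0455])) (0.1317, -0.0545, array([0.5585, 0.186 , 0.0454])) mat end (0.2891, 0.0565, array([0.4313, 0.3268, 0.0781])) (0.2881, -0.0609, array([0.5481, 0.3388, 0.0779]))
wall tops far (0.303, 0.0629, array([0.4245, 0.3302, 0.126 ])) (0.3056, -0.0643, array([0.5506, 0.3467, 0.1265])) hood up edge (0.1315, 0.0577, array([0.448 , 0.1648, 0.0864])) (0.1323, 0.0173, array([0.488 , 0.1701, 0.0866])) (0.1339, -0.023, array([0.528 , 0.176 , 0.0869])) (0.1355, -0.0564, array([0.5609, 0.1812, 0.0873]))
queue ends mid (0.272, -0.0105, array([0.5001, 0.3149, 0.0873])) (0.1936, -0.024, array([0.5219, 0.2402, 0.071 ])) sides (0.243, 0.0104, array([0.4824, 0.2844, 0.0812])) (0.2277, -0.0362, array([0.5303, 0.2747, 0.0781])) dot top (0.2485, -0.0096, array([0.502 , 0.2892, 0.0951]))
top: queue (0.2349, -0.0092, array([0.5028, 0.2787, 0.0795])) (0.2694, -0.0048, array([0.4946, 0.3118, 0.0867])) (0.1998, -0.0148, array([0.5121, 0.2452, 0.0723])) dot (0.248, -0.008, array([0.5004, 0.2886, 0.095 ])) corners (0.3045, -0.059, array([0.5455, 0.345 , 0.1263])) (0.3032, 0.0646, array([0.4228, 0.3302, 0.126 ])) hood up (0.1308, -0.0597, array([0.5647, 0.177 , 0.0863])) (0.1345, 0.0579, array([0.4475, 0.1678, 0.0871])) low (-0.001, -0.059, array([0.5782, 0.0488, 0.0589])) (0.0019, 0.0602, array([0.4594, 0.0385, 0.0595])) jam (0.0691, -0.0035, array([0.5149, 0.1168, 0.0451]))
[ 39  37  38  39  36  37  37  35  36  35  34  36  36  41  44  36  29  26
  26  26  29  27  27  34  45  57  56  56  58  56  56  53  58  58  65  78
  87  89  88  80  70  60  58  59  59  59  59  60  60  57  50  37  32  33
  34  36  34  34  33  32  30  35  47  49  53  52  55  55  53  54  58  57
  62  80  81  83  82  82  84  83  80  80  80  98 138]
```

Run:
```python
from h import *
w=CO+.2335*CS-.012*CY+.013*CN;print(w)
goto((w[0],w[1],.076),15)
```

```text
[0.50566109 0.27764844 0.0792633 ]
heading -0.19 yaw units -3.04 | slide before yaw [0.31 0.3  3.01] | slide after yaw [0.22 0.37 3.01] q6 0.37 F [0.6 0.4 0.1] [0.4938 0.2655 0.1963] 0.0601 t 27.8
```

```bash
python3 -m crank '[{"slide":[0,0,0],"yaw":-1,"claw":-0.19},{"slide":[0,0,0],"yaw":-1,"claw":-0.19},{"slide":[0,0,0],"yaw":-1,"claw":-0.19},{"slide":[0.22,0.37,0],"yaw":0,"claw":-0.19},{"slide":[0,0,0.5],"yaw":0,"claw":-0.19},{"slide":[0,0,0.5],"yaw":0,"claw":-0.19},{"slide":[0,0,0.5],"yaw":0,"claw":-0.19},{"slide":[0,0,0.3],"yaw":0,"claw":-0.19},{"slide":[0,0,0],"yaw":0,"claw":-0.19},{"slide":[0,0,0],"yaw":0,"claw":-0.19}]'
python3 - <<'E'
from h import *
s=read_state();d=get_image('wrist');m=cv2.cvtColor(d['color'],cv2.COLOR_RGB2HSV)
r=cv2.inRange(m,(0,150,150),(8,255,255))|cv2.inRange(m,(172,150,150),(180,255,255))
n,l,st,c=cv2.connectedComponentsWithStats(r)
for i in range(1,n):
    if st[i,4]>8: print(st[i],c[i].round(1),slope(d,*c[i],.026,s))
cv2.imwrite('pics/w5.png',d['color'][100:340,110:430,::-1])
goto((.5057,.2776,.0755),15)
E
```

```text
time_s: 28.8
tcp_pos: [0.5063, 0.278, 0.125]
tcp_rot: [[-0.257, 0.966, 0.0], [0.966, 0.257, 0.0], [-0.0, 0.0, -1.0]]
wrist_force: [-0.3, 0.0, -0.5]
finger_gap: 0.0561
gripper_force: 0.0
[432  35   4   6   9] [433.6  37.2] (0.3899, -0.1131, array([0.5897, 0.4381, 0.1245]))
[429  41  12   7  20] [435.2  45.1] (0.3849, -0.1158, array([0.5928, 0.4336, 0.1235]))
[455 155  11  18  94] [461.1 162.9] (0.306, -0.1716, array([0.6568, 0.363 , 0.1071]))
[488 170   6   5  12] [490.8 171.3] (0.3057, -0.2106, array([0.6956, 0.3669, 0.107 ]))
[445 178  17  17 112] [451.5 184.7] (0.2858, -0.1707, array([0.6581, 0.3432, 0.1028]))
[484 180   8  15  35] [486.4 185.4] (0.2921, -0.2128, array([0.6992, 0.354 , 0.1042]))
[501 183   4   5  11] [502.5 184.4] (0.2968, -0.2343, array([0.7201, 0.3609, 0.1051]))
[464 188   8  12  44] [467.8 195. ] (0.2795, -0.1946, array([0.6825, 0.3398, 0.1016]))
[248 194   8   7  50] [251.6 196.9] (0.2489, -0.0096, array([0.5019, 0.2896, 0.0952]))
[433 205   8  20  64] [437.2 216. ] (0.2549, -0.1704, array([0.6611, 0.3132, 0.0964]))
[446 205   7   9  31] [449.3 208.9] (0.2635, -0.1803, array([0.67  , 0.3226, 0.0982]))
[507 206   5   5   9] [509.2 207.9] (0.275, -0.2621, array([0.7501, 0.3428, 0.1006]))
[487 211   4   3  12] [488.5 212. ] (0.2668, -0.233, array([0.722 , 0.3316, 0.0989]))
[447 213   8   6  11] [450.5 216. ] (0.2568, -0.1856, array([0.676 , 0.3166, 0.0968]))
[450 218  17  13 108] [458.8 224.7] (0.2491, -0.2012, array([0.6923, 0.3109, 0.0952]))
[488 222   5   3  11] [490.1 222.8] (0.2555, -0.2437, array([0.7339, 0.3218, 0.0966]))
[472 227  21  22 159] [482.  237.5] (0.2377, -0.2435, array([0.7356, 0.3045, 0.0929]))
heading 14.88 yaw units -0.02 | slide before yaw [-0.01 -0.03  1.25] | slide after yaw [-0.01 -0.03  1.25] q6 0.12 F [-0.1  0.4  0.4] [0.5066 0.2781 0.1255] 0.0557 t 28.85
```

View pics/w5.png

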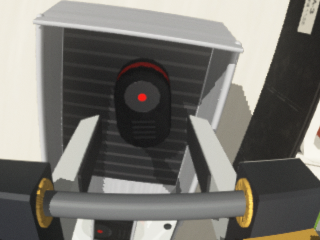

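```bash
python3 -m crank '[{"slide":[0,-0.03,0.4],"yaw":0,"claw":-0.19},{"slide":[0,0,0.4],"yaw":0,"claw":-0.19},{"slide":[0,0,0.3],"yaw":0,"claw":-0.19},{"slide":[0,0,0.13],"yaw":0,"claw":-0.19},{"slide":[0,0,0],"yaw":0,"claw":-0.19},{"slide":[0,0,0],"yaw":0,"claw":1},{"slide":[0,0,0],"yaw":0,"claw":1},{"slide":[0,0,0],"yaw":0,"claw":1},{"slide":[0,0,0],"yaw":0,"claw":1},{"slide":[0,0,0],"yaw":0,"claw":1}]' 30
python3 -m crank '[{"slide":[0,0,-0.2],"yaw":0,"claw":1},{"slide":[0,0,-0.4],"yaw":0,"claw":1},{"slide":[0,0,-0.6],"yaw":0,"claw":1},{"slide":[0,0,-0.6],"yaw":0,"claw":1},{"slide":[0,0,-0.6],"yaw":0,"claw":1},{"slide":[0,0,-0.6],"yaw":0,"claw":1},{"slide":[0,0,-0.4],"yaw":0,"claw":1},{"slide":[0,0,0],"yaw":0,"claw":1},{"slide":[0,0,0],"yaw":0,"claw":1},{"slide":[0,0,0],"yaw":0,"claw":1}]'
python3 -c "
from h import *
goto((.5047,-.4010,.15),84.9)"
```

```text
time_s: 29.85
tcp_pos: [0.5054, 0.2778, 0.0762]
tcp_rot: [[-0.257, 0.966, 0.002], [0.966, 0.257, 0.001], [0.0, 0.002, -1.0]]
wrist_force: [0.1, 0.1, 3.4]
finger_gap: 0.0438
gripper_force: 29.7
time_s: 30.85
tcp_pos: [0.5038, 0.2771, 0.21]
tcp_rot: [[-0.257, 0.966, -0.003], [0.966, 0.257, -0.001], [-0.0, -0.003, -1.0]]
wrist_force: [0.2, 0.2, -0.4]
finger_gap: 0.0442
gripper_force: 29.6
heading 14.91 yaw units -14.0 | slide before yaw [-16.39  -4.34   1.52] | slide after yaw [ -1.53 -16.88   1.5 ] q6 0.12 F [ 0.2  0.2 -0.4] [0.5038 0.2771 0.21  ] 0.0442 t 30.85
```

```bash
python3 -m crank '[{"slide":[-0.65,-0.17,0],"yaw":0,"claw":1},{"slide":[-0.65,-0.17,0],"yaw":0,"claw":1},{"slide":[-0.65,-0.17,0],"yaw":0,"claw":1},{"slide":[-0.65,-0.17,0],"yaw":0,"claw":1},{"slide":[-0.65,-0.17,0],"yaw":0,"claw":1},{"slide":[-0.65,-0.17,0],"yaw":0,"claw":1},{"slide":[-0.65,-0.17,0],"yaw":0,"claw":1},{"slide":[-0.65,-0.17,0],"yaw":0,"claw":1},{"slide":[-0.65,-0.17,0],"yaw":0,"claw":1},{"slide":[-0.65,-0.17,0],"yaw":0,"claw":1}]'
python3 -m crank '[{"slide":[-0.65,-0.17,0],"yaw":0,"claw":1},{"slide":[-0.65,-0.17,0],"yaw":0,"claw":1},{"slide":[-0.65,-0.17,0],"yaw":0,"claw":1},{"slide":[-0.65,-0.17,0],"yaw":0,"claw":1},{"slide":[-0.65,-0.17,0],"yaw":0,"claw":1},{"slide":[-0.65,-0.17,0],"yaw":0,"claw":1},{"slide":[-0.65,-0.17,0],"yaw":0,"claw":1},{"slide":[-0.65,-0.17,0],"yaw":0,"claw":1},{"slide":[-0.65,-0.17,0],"yaw":0,"claw":1},{"slide":[-0.65,-0.17,0],"yaw":0,"claw":1}]'
python3 -m crank '[{"slide":[-0.65,-0.17,0],"yaw":0,"claw":1},{"slide":[-0.65,-0.17,0],"yaw":0,"claw":1},{"slide":[-0.65,-0.17,0],"yaw":0,"claw":1},{"slide":[-0.65,-0.17,0],"yaw":0,"claw":1},{"slide":[-0.65,-0.17,0],"yaw":0,"claw":1},{"slide":[0,0,0],"yaw":1,"claw":1},{"slide":[0,0,0],"yaw":1,"claw":1},{"slide":[0,0,0],"yaw":1,"claw":1},{"slide":[0,0,0],"yaw":1,"claw":1},{"slide":[0,0,0],"yaw":1,"claw":1}]'
python3 -m crank '[{"slide":[0,0,0],"yaw":1,"claw":1},{"slide":[0,0,0],"yaw":1,"claw":1},{"slide":[0,0,0],"yaw":1,"claw":1},{"slide":[0,0,0],"yaw":1,"claw":1},{"slide":[0,0,0],"yaw":1,"claw":1},{"slide":[0,0,0],"yaw":1,"claw":1},{"slide":[0,0,0],"yaw":1,"claw":1},{"slide":[0,0,0],"yaw":1,"claw":1},{"slide":[0,0,0],"yaw":1,"claw":1},{"slide":[0,0,0],"yaw":1,"claw":1}]'
python3 -m crank '[{"slide":[0,0,0],"yaw":1,"claw":1},{"slide":[0,0,0],"yaw":1,"claw":1},{"slide":[0,0,0],"yaw":1,"claw":1},{"slide":[0,0,0],"yaw":1,"claw":1},{"slide":[0,0,0],"yaw":1,"claw":1},{"slide":[0,0,0],"yaw":1,"claw":1},{"slide":[0,0,0],"yaw":1,"claw":1},{"slide":[0,0,0],"yaw":0,"claw":1},{"slide":[0,0,0],"yaw":0,"claw":1},{"slide":[0,0,0],"yaw":0,"claw":1}]'
python3 - <<'E'
from h import *
s=read_state();d=get_image('wrist')
cv2.imwrite('pics/w6.png',d['color'][100:340,110:430,::-1])
goto((.5047,-.4010,.042),84.9)
E
```

```text
time_s: 31.85
tcp_pos: [0.505, 0.0078, 0.2101]
tcp_rot: [[-0.257, 0.966, -0.003], [0.966, 0.257, 0.0], [0.001, -0.002, -1.0]]
wrist_force: [0.6, 0.0, -0.9]
finger_gap: 0.0439
gripper_force: 29.6
time_s: 32.85
tcp_pos: [0.5063, -0.2606, 0.21]
tcp_rot: [[-0.257, 0.966, -0.002], [0.966, 0.257, 0.002], [0.002, -0.002, -1.0]]
wrist_force: [0.5, 0.0, -1.4]
finger_gap: 0.044
gripper_force: 29.6
time_s: 33.85
tcp_pos: [0.5071, -0.3938, 0.2097]
tcp_rot: [[0.179, 0.984, -0.002], [0.984, -0.179, 0.002], [0.002, -0.003, -1.0]]
wrist_force: [0.5, -0.1, -1.4]
finger_gap: 0.0442
gripper_force: 29.6
time_s: 34.85
tcp_pos: [0.5071, -0.3938, 0.2097]
tcp_rot: [[0.869, 0.496, -0.002], [0.496, -0.869, 0.002], [-0.001, -0.003, -1.0]]
wrist_force: [0.2, -0.1, -0.8]
finger_gap: 0.044
gripper_force: 29.6
time_s: 35.85
tcp_pos: [0.5075, -0.3941, 0.2108]
tcp_rot: [[0.996, -0.088, -0.001], [-0.088, -0.996, 0.001], [-0.001, -0.001, -1.0]]
wrist_force: [0.7, 0.5, -0.8]
finger_gap: 0.0437
gripper_force: 29.6
heading -95.03 yaw units 0.01 | slide before yaw [-0.05  0.18  4.23] | slide after yaw [-0.06  0.18  4.23] q6 0.89 F [ 0.  -0.2 -0.7] [ 0.5076 -0.3942  0.2111] 0.0439 t 35.9
```

View pics/w6.png

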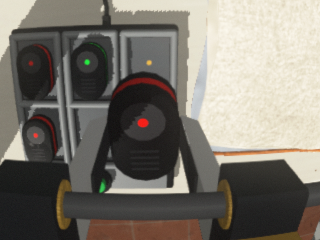

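```bash
python3 -m crank '[{"slide":[-0.06,0.18,0.5],"yaw":0,"claw":1},{"slide":[0,0,0.6],"yaw":0,"claw":1},{"slide":[0,0,0.6],"yaw":0,"claw":1},{"slide":[0,0,0.6],"yaw":0,"claw":1},{"slide":[0,0,0.6],"yaw":0,"claw":1},{"slide":[0,0,0.5],"yaw":0,"claw":1},{"slide":[0,0,0.4],"yaw":0,"claw":1},{"slide":[0,0,0.2],"yaw":0,"claw":1},{"slide":[0,0,0.15],"yaw":0,"claw":1},{"slide":[0,0,0.08],"yaw":0,"claw":1}]'
python3 -m crank '[{"slide":[0,0,0.05],"yaw":0,"claw":1},{"slide":[0,0,0.05],"yaw":0,"claw":1},{"slide":[0,0,0.03],"yaw":0,"claw":1},{"slide":[0,0,0.03],"yaw":0,"claw":1},{"slide":[0,0,0],"yaw":0,"claw":1},{"slide":[0,0,0],"yaw":0,"claw":1},{"slide":[0,0,0],"yaw":0,"claw":1},{"slide":[0,0,0],"yaw":0,"claw":1},{"slide":[0,0,0],"yaw":0,"claw":1},{"slide":[0,0,0],"yaw":0,"claw":1}]'
```

```text
time_s: 36.9
tcp_pos: [0.5049, -0.4015, 0.0423]
tcp_rot: [[0.996, -0.088, 0.0], [-0.088, -0.996, -0.0], [0.0, 0.0, -1.0]]
wrist_force: [0.5, 0.3, -0.8]
finger_gap: 0.044
gripper_force: 29.6
time_s: 37.9
tcp_pos: [0.5047, -0.4013, 0.0359]
tcp_rot: [[0.996, -0.089, 0.0], [-0.089, -0.996, -0.0], [0.0, 0.0, -1.0]]
wrist_force: [-1.0, -0.1, -1.0]
finger_gap: 0.0441
gripper_force: 29.6
```

```bash
python3 -m crank '[{"slide":[0,0,0.04],"yaw":0,"claw":1},{"slide":[0,0,0],"yaw":0,"claw":1},{"slide":[0,0,0],"yaw":0,"claw":-0.2},{"slide":[0,0,0],"yaw":0,"claw":-0.2},{"slide":[0,0,0],"yaw":0,"claw":-0.2},{"slide":[0,0,0],"yaw":0,"claw":-0.2},{"slide":[0,0,-0.3],"yaw":0,"claw":-0.2},{"slide":[0,0,-0.5],"yaw":0,"claw":-0.2},{"slide":[0,0,-0.7],"yaw":0,"claw":0.2},{"slide":[0,0,-0.7],"yaw":0,"claw":1}]'
python3 -m crank '[{"slide":[0,0,-0.7],"yaw":0,"claw":1},{"slide":[0,0,-0.7],"yaw":0,"claw":1},{"slide":[0,0,-0.6],"yaw":0,"claw":1},{"slide":[0,0,0],"yaw":0,"claw":1},{"slide":[0,0,0],"yaw":0,"claw":1},{"slide":[0,0,0],"yaw":0,"claw":1},{"slide":[0,0,0],"yaw":0,"claw":1},{"slide":[0,0,0],"yaw":0,"claw":1},{"slide":[0,0,0],"yaw":0,"claw":1},{"slide":[0,0,0],"yaw":0,"claw":1}]'
python3 - <<'E'
from h import *
s=read_state();d=get_image('wrist')
print(pagers(d,s,.032,[(.5047,-.401),(.5179,-.2536),(.4263,-.2454)],thr=50,rad=.042))
w=CO+.031*CS;print(w);goto((w[0],w[1],.2),6.3)
E
```

```text
time_s: 38.9
tcp_pos: [0.5046, -0.4012, 0.1238]
tcp_rot: [[0.996, -0.089, -0.0], [-0.089, -0.996, -0.0], [-0.0, 0.0, -1.0]]
wrist_force: [0.7, 0.1, 0.9]
finger_gap: 0.0441
gripper_force: 0.0
time_s: 39.9
tcp_pos: [0.5046, -0.4012, 0.2018]
tcp_rot: [[0.996, -0.089, -0.001], [-0.089, -0.996, 0.0], [-0.001, -0.0, -1.0]]
wrist_force: [0.1, -0.1, -0.8]
finger_gap: 0.0006
gripper_force: 0.0
[(0.5063, -0.4021, 75.3, 44.7, -5.1), (0.5164, -0.2541, 73.5, 53.2, -4.4), (0.4307, -0.2527, 69.0, 46.2, 34.6)]
[0.51517257 0.08213946 0.02444526]
heading -95.09 yaw units 15.72 | slide before yaw [ -0.81 -12.06   0.05] | slide after yaw [-11.98  -1.59   0.05] q6 0.88 F [ 0.7 -0.1 -0.2] [ 0.5046 -0.4012  0.202 ] 0.0004 t 39.95
```

```bash
python3 -m crank '[{"slide":[-0.05,-0.67,0],"yaw":0,"claw":1},{"slide":[-0.05,-0.67,0],"yaw":0,"claw":1},{"slide":[-0.05,-0.67,0],"yaw":0,"claw":1},{"slide":[-0.05,-0.67,0],"yaw":0,"claw":1},{"slide":[-0.05,-0.67,0],"yaw":0,"claw":1},{"slide":[-0.05,-0.67,0],"yaw":0,"claw":1},{"slide":[-0.05,-0.67,0],"yaw":0,"claw":1},{"slide":[-0.05,-0.67,0],"yaw":0,"claw":1},{"slide":[-0.05,-0.67,0],"yaw":0,"claw":1},{"slide":[-0.05,-0.67,0],"yaw":0,"claw":1}]'
python3 -m crank '[{"slide":[-0.05,-0.67,0],"yaw":0,"claw":1},{"slide":[-0.05,-0.67,0],"yaw":0,"claw":1},{"slide":[-0.05,-0.67,0],"yaw":0,"claw":1},{"slide":[-0.05,-0.67,0],"yaw":0,"claw":1},{"slide":[-0.05,-0.67,0],"yaw":0,"claw":1},{"slide":[-0.05,-0.67,0],"yaw":0,"claw":1},{"slide":[-0.05,-0.67,0],"yaw":0,"claw":1},{"slide":[-0.05,-0.67,0],"yaw":0,"claw":1},{"slide":[0,0,0],"yaw":-1,"claw":1},{"slide":[0,0,0],"yaw":-1,"claw":1}]'
python3 -m crank '[{"slide":[0,0,0],"yaw":-1,"claw":1},{"slide":[0,0,0],"yaw":-1,"claw":1},{"slide":[0,0,0],"yaw":-1,"claw":1},{"slide":[0,0,0],"yaw":-1,"claw":1},{"slide":[0,0,0],"yaw":-1,"claw":1},{"slide":[0,0,0],"yaw":-1,"claw":1},{"slide":[0,0,0],"yaw":-1,"claw":1},{"slide":[0,0,0],"yaw":-1,"claw":1},{"slide":[0,0,0],"yaw":-1,"claw":1},{"slide":[0,0,0],"yaw":-1,"claw":1}]'
python3 -m crank '[{"slide":[0,0,0],"yaw":-1,"claw":1},{"slide":[0,0,0],"yaw":-1,"claw":1},{"slide":[0,0,0],"yaw":-1,"claw":1},{"slide":[0,0,0],"yaw":-1,"claw":1},{"slide":[0,0,0],"yaw":-1,"claw":1},{"slide":[0,0,0],"yaw":-1,"claw":1},{"slide":[0,0,0],"yaw":-1,"claw":1},{"slide":[0,0,0],"yaw":-1,"claw":1},{"slide":[0,0,0],"yaw":-0.28,"claw":1},{"slide":[0,0,0],"yaw":0,"claw":1}]'
python3 - <<'E'
from h import *
s=read_state();d=get_image('wrist')
cv2.imwrite('pics/w7.png',cv2.resize(d['color'][60:360,110:430,::-1],None,fx=1.8,fy=1.8))
w=CO+.031*CS-.002*CY;goto((w[0],w[1],.2),6.3)
E
```

```text
time_s: 40.95
tcp_pos: [0.5085, -0.1315, 0.2024]
tcp_rot: [[0.996, -0.089, 0.0], [-0.089, -0.996, -0.0], [0.0, 0.0, -1.0]]
wrist_force: [-0.2, 0.0, 0.4]
finger_gap: 0.0005
gripper_force: 0.0
time_s: 41.95
tcp_pos: [0.5116, 0.0834, 0.2023]
tcp_rot: [[0.996, 0.091, 0.0], [0.091, -0.996, -0.0], [0.0, 0.0, -1.0]]
wrist_force: [0.3, -0.2, 0.6]
finger_gap: 0.0002
gripper_force: 0.0
time_s: 42.95
tcp_pos: [0.5117, 0.0824, 0.2024]
tcp_rot: [[0.572, 0.82, 0.0], [0.82, -0.572, -0.0], [0.0, 0.0, -1.0]]
wrist_force: [-0.1, -0.2, -0.1]
finger_gap: 0.0005
gripper_force: 0.0
time_s: 43.95
tcp_pos: [0.5117, 0.0824, 0.2023]
tcp_rot: [[-0.109, 0.994, 0.0], [0.994, 0.109, -0.0], [-0.0, 0.0, -1.0]]
wrist_force: [-0.2, -0.2, 0.2]
finger_gap: 0.0005
gripper_force: 0.0
heading 6.23 yaw units -0.01 | slide before yaw [-0.02  0.14  0.06] | slide after yaw [-0.02  0.14  0.06] q6 -0.08 F [ 0.6 -0.1  0.1] [0.5117 0.0824 0.2023] 0.0006 t 44.0
```

View pics/w7.png

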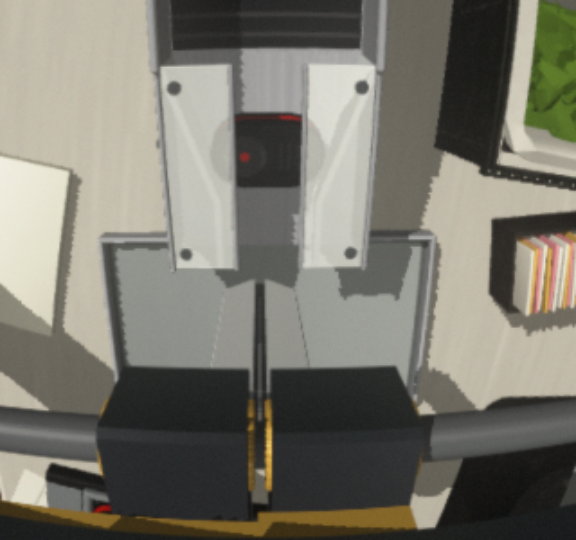

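Run:
```python
from h import *
s=read_state();d=get_image('wrist')
p=lambda u,v,h:slope(d,110+(u+.5)/1.8-.5,60+(v+.5)/1.8-.5,h,s)
print('slot low',p(238,268,.042),p(301,266,.042),'up',p(231,68,.042),p(307,68,.042))
print('hood screws',p(186,254,.042),p(350,253,.042),p(174,88,.042),p(362,88,.042))
print('jam low edge(top)',p(268,187,.026),'up edge (bottom band)',p(268,112,.0),'mid',p(268,150,.013),'low at bottom',p(268,187,.0))
```

```text
slot low (0.0018, 0.0167, array([0.5026, 0.0432, 0.0595])) (0.0032, -0.0235, array([0.5425, 0.049 , 0.0598])) up (0.129, 0.0184, array([0.4874, 0.1667, 0.0859])) (0.1291, -0.023, array([0.5285, 0.1714, 0.0859]))
hood screws (0.0121, 0.0495, array([0.4689, 0.0497, 0.0616])) (0.0127, -0.0544, array([0.5722, 0.0616, 0.0617])) (0.1183, 0.0502, array([0.4569, 0.1528, 0.0837])) (0.1185, -0.0541, array([0.5605, 0.1645, 0.0837]))
jam low edge(top) (0.0511, -0.0024, array([0.5159, 0.0966, 0.0541])) up edge (bottom band) (0.0923, -0.0025, array([0.5111, 0.142 , 0.0372])) mid (0.0709, -0.0024, array([0.5136, 0.1185, 0.0455])) low at bottom (0.0399, -0.0028, array([0.517 , 0.0911, 0.0263]))
```

```bash
python3 -c "
from h import *
w=CO+.029*CX-.0025*CY;goto((w[0],w[1],.031),6.3)"
```

```text
heading 6.24 yaw units -0.01 | slide before yaw [-0.05  0.15  4.28] | slide after yaw [-0.05  0.15  4.28] q6 -0.08 F [ 0.4  0.3 -0.2] [0.5116 0.0824 0.2023] 0.0003 t 44.05
```

```bash
python3 -m crank '[{"slide":[-0.05,0.15,0],"yaw":0,"claw":1},{"slide":[0,0,0.6],"yaw":0,"claw":1},{"slide":[0,0,0.6],"yaw":0,"claw":1},{"slide":[0,0,0.6],"yaw":0,"claw":1},{"slide":[0,0,0.6],"yaw":0,"claw":1},{"slide":[0,0,0.4],"yaw":0,"claw":1},{"slide":[0,0,0.4],"yaw":0,"claw":1},{"slide":[0,0,0.4],"yaw":0,"claw":1},{"slide":[0,0,0.4],"yaw":0,"claw":1},{"slide":[0,0,0.28],"yaw":0,"claw":1}]'
python3 -m crank '[{"slide":[0,0,0],"yaw":0,"claw":1},{"slide":[0.1,0,-0.02],"yaw":0,"claw":1},{"slide":[0.1,0,-0.02],"yaw":0,"claw":1},{"slide":[0.1,0,-0.02],"yaw":0,"claw":1},{"slide":[0.1,0,-0.02],"yaw":0,"claw":1},{"slide":[0.1,0,-0.02],"yaw":0,"claw":1},{"slide":[0.1,0,-0.02],"yaw":0,"claw":1},{"slide":[0,0,0],"yaw":0,"claw":1},{"slide":[0,0,0],"yaw":0,"claw":1},{"slide":[0,0,0],"yaw":0,"claw":1}]'
python3 - <<'E'
from h import *
s=read_state();d=get_image('top');m=cv2.cvtColor(d['color'],cv2.COLOR_RGB2HSV)
w=CO+.053*CX-.0025*CY;goto((w[0],w[1],.036),6.3)
E
```

```text
time_s: 45.05
tcp_pos: [0.518, 0.081, 0.03]
tcp_rot: [[-0.109, 0.994, -0.001], [0.994, 0.109, -0.0], [-0.0, -0.001, -1.0]]
wrist_force: [-0.7, -0.1, 0.3]
finger_gap: 0.0007
gripper_force: 0.0
time_s: 46.05
tcp_pos: [0.515, 0.105, 0.0357]
tcp_rot: [[-0.11, 0.994, -0.0], [0.994, 0.11, 0.0], [0.0, -0.0, -1.0]]
wrist_force: [-0.4, 0.1, 0.1]
finger_gap: 0.0002
gripper_force: 0.0
heading 6.3 yaw units 0.0 | slide before yaw [ 0.    0.   -0.01] | slide after yaw [ 0.    0.   -0.01] q6 -0.04 F [-0.   1.3  0.4] [0.515  0.1049 0.0357] 0.0002 t 46.1
```

```bash
python3 -m crank '[{"slide":[0.12,0,-0.026],"yaw":0,"claw":1},{"slide":[0.12,0,-0.026],"yaw":0,"claw":1},{"slide":[0.12,0,-0.026],"yaw":0,"claw":1},{"slide":[0.12,0,-0.026],"yaw":0,"claw":1},{"slide":[0.12,0,-0.026],"yaw":0,"claw":1},{"slide":[0.12,0,-0.026],"yaw":0,"claw":1},{"slide":[0.12,0,-0.026],"yaw":0,"claw":1},{"slide":[0.12,0,-0.026],"yaw":0,"claw":1},{"slide":[0.12,0,-0.026],"yaw":0,"claw":1},{"slide":[0.12,0,-0.026],"yaw":0,"claw":1}]'
python3 -m crank '[{"slide":[0.12,0,-0.026],"yaw":0,"claw":1},{"slide":[0.12,0,-0.026],"yaw":0,"claw":1},{"slide":[0.12,0,-0.026],"yaw":0,"claw":1},{"slide":[0.12,0,-0.026],"yaw":0,"claw":1},{"slide":[0.12,0,-0.026],"yaw":0,"claw":1},{"slide":[0.12,0,-0.026],"yaw":0,"claw":1},{"slide":[0.12,0,-0.026],"yaw":0,"claw":1},{"slide":[0.12,0,-0.026],"yaw":0,"claw":1},{"slide":[0.12,0,-0.026],"yaw":0,"claw":1},{"slide":[0,0,0],"yaw":0,"claw":1}]'
python3 -m crank '[{"slide":[-0.2,0,0],"yaw":0,"claw":1},{"slide":[-0.1,0,-0.2],"yaw":0,"claw":1},{"slide":[0,0,-0.5],"yaw":0,"claw":1},{"slide":[0,0,-0.6],"yaw":0,"claw":1},{"slide":[0,0,-0.6],"yaw":0,"claw":1},{"slide":[0,0,-0.6],"yaw":0,"claw":1},{"slide":[0,0,-0.6],"yaw":0,"claw":1},{"slide":[0,0,-0.3],"yaw":0,"claw":1},{"slide":[0,0,0],"yaw":0,"claw":-0.15},{"slide":[0,0,0],"yaw":0,"claw":-0.15}]'
python3 - <<'E'
from h import *
s=read_state();d=get_image('wrist')
cv2.imwrite('pics/w8.png',cv2.resize(d['color'][60:360,110:430,::-1],None,fx=1.8,fy=1.8))
w=CO+.18*CX-.0025*CY;goto((w[0],w[1],.2),96.3)
E
```

```text
time_s: 47.1
tcp_pos: [0.5098, 0.153, 0.0463]
tcp_rot: [[-0.11, 0.994, 0.0], [0.994, 0.11, -0.0], [-0.0, -0.0, -1.0]]
wrist_force: [-0.2, -1.8, -0.6]
finger_gap: 0.0007
gripper_force: 0.4
time_s: 48.1
tcp_pos: [0.5052, 0.1964, 0.0558]
tcp_rot: [[-0.11, 0.994, 0.0], [0.994, 0.11, 0.001], [0.001, 0.0, -1.0]]
wrist_force: [0.4, 0.2, 0.1]
finger_gap: 0.0008
gripper_force: 0.0
time_s: 49.1
tcp_pos: [0.506, 0.1833, 0.191]
tcp_rot: [[-0.11, 0.994, -0.001], [0.994, 0.11, -0.0], [-0.0, -0.001, -1.0]]
wrist_force: [-0.4, -0.7, -0.4]
finger_gap: 0.013
gripper_force: 0.0
heading 6.3 yaw units 18.0 | slide before yaw [ 1.2   0.02 -0.24] | slide after yaw [ 0.02 -1.2  -0.24] q6 0.11 F [-0.  -0.2  0.4] [0.5057 0.1833 0.1905] 0.017 t 49.15
```

View pics/w8.png

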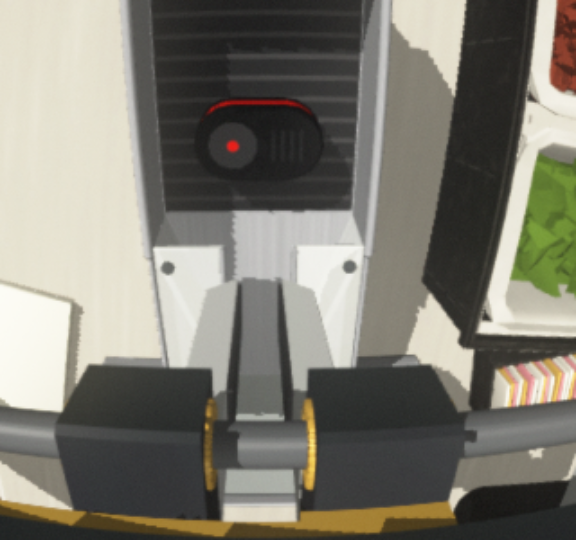

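Run:
```python
from h import *
s=read_state();d=get_image('wrist')
p=lambda u,v,h:slope(d,110+(u+.5)/1.8-.5,60+(v+.5)/1.8-.5,h,s)
print('up edge bottom',p(258,97,.0),p(258,97,.013),'low edge top',p(258,181,.026),p(258,181,.013),'ends',p(195,142,.013),p(322,142,.013),'dot',p(232,146,.026),'groove',p(290,148,.026))
print('hood',p(162,247,.042),p(362,247,.042))
```

```text
up edge bottom (0.2063, -0.001, array([0.4974, 0.2527, 0.0609])) (0.2095, -0.0011, array([0.4974, 0.2531, 0.0743])) low edge top (0.165, -0.0011, array([0.5025, 0.2071, 0.0777])) (0.1595, -0.001, array([0.5027, 0.2045, 0.0639])) ends (0.1836, 0.0345, array([0.4647, 0.224 , 0.0689])) (0.1836, -0.0372, array([0.536 , 0.2319, 0.0689])) dot (0.1855, 0.0129, array([0.4864, 0.2256, 0.082 ])) groove (0.1844, -0.0184, array([0.5176, 0.2279, 0.0818]))
hood (0.1319, 0.0528, array([0.4529, 0.1658, 0.0865])) (0.132, -0.0594, array([0.5644, 0.1782, 0.0865]))
```

```bash
python3 -m crank '[{"slide":[0,0,0],"yaw":1,"claw":-0.28},{"slide":[0,0,0],"yaw":1,"claw":-0.28},{"slide":[0,0,0],"yaw":1,"claw":-0.28},{"slide":[0,0,0],"yaw":1,"claw":-0.28},{"slide":[0,0,0],"yaw":1,"claw":-0.28},{"slide":[0,0,0],"yaw":1,"claw":-0.28},{"slide":[0,0,0],"yaw":1,"claw":-0.28},{"slide":[0,0,0],"yaw":1,"claw":-0.28},{"slide":[0,0,0],"yaw":1,"claw":-0.28},{"slide":[0,0,0],"yaw":1,"claw":-0.28}]'
python3 -m crank '[{"slide":[0,0,0],"yaw":1,"claw":-0.28},{"slide":[0,0,0],"yaw":1,"claw":-0.28},{"slide":[0,0,0],"yaw":1,"claw":-0.28},{"slide":[0,0,0],"yaw":1,"claw":-0.28},{"slide":[0,0,0],"yaw":1,"claw":-0.28},{"slide":[0,0,0],"yaw":1,"claw":-0.28},{"slide":[0,0,0],"yaw":1,"claw":-0.28},{"slide":[0,0,0],"yaw":1,"claw":-0.28},{"slide":[0,0,0],"yaw":0,"claw":-0.28},{"slide":[0,0,0],"yaw":0,"claw":-0.28}]'
python3 -c "
from h import *
w=CO+.178*CX-.0013*CY;goto((w[0],w[1],.068),96.3)"
```

```text
time_s: 50.2
tcp_pos: [0.5057, 0.1835, 0.1901]
tcp_rot: [[0.693, 0.721, -0.003], [0.721, -0.693, -0.001], [-0.002, -0.002, -1.0]]
wrist_force: [0.7, -0.8, 0.1]
finger_gap: 0.0604
gripper_force: 0.0
time_s: 51.2
tcp_pos: [0.506, 0.1836, 0.1907]
tcp_rot: [[0.994, 0.112, -0.002], [0.112, -0.994, -0.0], [-0.002, 0.0, -1.0]]
wrist_force: [0.6, 0.4, -0.7]
finger_gap: 0.0599
gripper_force: 0.0
heading -83.58 yaw units 0.02 | slide before yaw [-0.01 -1.15  3.07] | slide after yaw [-0.02 -1.15  3.07] q6 1.68 F [ 0.6  0.4 -0.7] [0.506  0.1836 0.1907] 0.0599 t 51.2
```

```bash
python3 -m crank '[{"slide":[0,-0.6,0],"yaw":0,"claw":-0.28},{"slide":[0,-0.55,0.3],"yaw":0,"claw":-0.28},{"slide":[0,0,0.5],"yaw":0,"claw":-0.28},{"slide":[0,0,0.6],"yaw":0,"claw":-0.28},{"slide":[0,0,0.6],"yaw":0,"claw":-0.28},{"slide":[0,0,0.4],"yaw":0,"claw":-0.28},{"slide":[0,0,0.3],"yaw":0,"claw":-0.28},{"slide":[0,0,0.2],"yaw":0,"claw":-0.28},{"slide":[0,0,0.17],"yaw":0,"claw":-0.28},{"slide":[0,0,0],"yaw":0,"claw":-0.28}]'
python3 -m crank '[{"slide":[0,0,0],"yaw":0,"claw":1},{"slide":[0,0,0],"yaw":0,"claw":1},{"slide":[0,0,0],"yaw":0,"claw":1},{"slide":[0,0,0],"yaw":0,"claw":1},{"slide":[0,0,0],"yaw":0,"claw":1},{"slide":[0,0,0],"yaw":0,"claw":1},{"slide":[0,0,0],"yaw":0,"claw":1},{"slide":[0,0,0],"yaw":0,"claw":1},{"slide":[0,0,0],"yaw":0,"claw":1},{"slide":[0,0,0],"yaw":0,"claw":1}]' 40
```

```text
time_s: 52.2
tcp_pos: [0.5011, 0.2292, 0.0682]
tcp_rot: [[0.994, 0.11, -0.001], [0.11, -0.994, -0.0], [-0.001, 0.0, -1.0]]
wrist_force: [-0.2, 0.4, -0.6]
finger_gap: 0.0604
gripper_force: 0.0
time_s: 53.2
tcp_pos: [0.502, 0.2295, 0.0694]
tcp_rot: [[0.994, 0.11, 0.001], [0.11, -0.994, 0.0], [0.001, -0.0, -1.0]]
wrist_force: [0.4, -0.0, 5.3]
finger_gap: 0.0447
gripper_force: 39.5
```

```bash
python3 -m crank '[{"slide":[0,0,-0.15],"yaw":0,"claw":1},{"slide":[0,0,-0.3],"yaw":0,"claw":1},{"slide":[0,0,-0.5],"yaw":0,"claw":1},{"slide":[0,0,-0.6],"yaw":0,"claw":1},{"slide":[0,0,-0.6],"yaw":0,"claw":1},{"slide":[0,0,-0.6],"yaw":0,"claw":1},{"slide":[0,0,-0.6],"yaw":0,"claw":1},{"slide":[0,0,-0.2],"yaw":0,"claw":1},{"slide":[0,0,0],"yaw":0,"claw":1},{"slide":[0,0,0],"yaw":0,"claw":1}]'
python3 - <<'E'
from h import *
d=get_image('wrist');cv2.imwrite('pics/w9.png',d['color'][60:360,110:430,::-1])
goto((.4131,-.3928,.21),84.9)
E
```

```text
time_s: 54.2
tcp_pos: [0.5006, 0.2292, 0.2098]
tcp_rot: [[0.994, 0.11, -0.002], [0.11, -0.994, -0.001], [-0.002, 0.0, -1.0]]
wrist_force: [-0.4, 0.2, -2.1]
finger_gap: 0.045
gripper_force: 39.0
heading -83.69 yaw units 2.28 | slide before yaw [-3.880e+00  1.521e+01  1.000e-02] | slide after yaw [-7.900e-01  1.568e+01 -1.000e-02] q6 1.76 F [ 0.1  0.8 -1.7] [0.5005 0.2291 0.2094] 0.0452 t 54.25
```

```bash
python3 -m crank '[{"slide":[0,0,0],"yaw":0.8,"claw":1},{"slide":[0,0,0],"yaw":0.8,"claw":1},{"slide":[0,0,0],"yaw":0.68,"claw":1},{"slide":[-0.03,0.65,0],"yaw":0,"claw":1},{"slide":[-0.03,0.65,0],"yaw":0,"claw":1},{"slide":[-0.03,0.65,0],"yaw":0,"claw":1},{"slide":[-0.03,0.65,0],"yaw":0,"claw":1},{"slide":[-0.03,0.65,0],"yaw":0,"claw":1},{"slide":[-0.03,0.65,0],"yaw":0,"claw":1},{"slide":[-0.03,0.65,0],"yaw":0,"claw":1}]'
python3 -m crank '[{"slide":[-0.03,0.65,0],"yaw":0,"claw":1},{"slide":[-0.03,0.65,0],"yaw":0,"claw":1},{"slide":[-0.03,0.65,0],"yaw":0,"claw":1},{"slide":[-0.03,0.65,0],"yaw":0,"claw":1},{"slide":[-0.03,0.65,0],"yaw":0,"claw":1},{"slide":[-0.03,0.65,0],"yaw":0,"claw":1},{"slide":[-0.03,0.65,0],"yaw":0,"claw":1},{"slide":[-0.03,0.65,0],"yaw":0,"claw":1},{"slide":[-0.03,0.65,0],"yaw":0,"claw":1},{"slide":[-0.03,0.65,0],"yaw":0,"claw":1}]'
python3 -m crank '[{"slide":[-0.03,0.65,0],"yaw":0,"claw":1},{"slide":[-0.03,0.65,0],"yaw":0,"claw":1},{"slide":[-0.03,0.65,0],"yaw":0,"claw":1},{"slide":[-0.03,0.65,0],"yaw":0,"claw":1},{"slide":[-0.03,0.65,0],"yaw":0,"claw":1},{"slide":[-0.03,0.65,0],"yaw":0,"claw":1},{"slide":[-0.03,0.65,0],"yaw":0,"claw":1},{"slide":[0,0,0],"yaw":0,"claw":1},{"slide":[0,0,0],"yaw":0,"claw":1},{"slide":[0,0,0],"yaw":0,"claw":1}]'
python3 - <<'E'
from h import *
s=read_state();d=get_image('wrist');cv2.imwrite('pics/w10.png',cv2.resize(d['color'][60:360,110:430,::-1],None,fx=1.5,fy=1.5))
goto((.4131,-.3928,.045),84.9)
E
```

```text
time_s: 55.25
tcp_pos: [0.4757, 0.0479, 0.2093]
tcp_rot: [[0.996, -0.089, -0.003], [-0.089, -0.996, -0.0], [-0.003, 0.0, -1.0]]
wrist_force: [0.3, -1.0, -1.4]
finger_gap: 0.045
gripper_force: 39.0
time_s: 56.25
tcp_pos: [0.4409, -0.2096, 0.2093]
tcp_rot: [[0.996, -0.089, -0.002], [-0.089, -0.996, 0.002], [-0.003, -0.001, -1.0]]
wrist_force: [1.2, 0.5, -2.0]
finger_gap: 0.0448
gripper_force: 39.0
time_s: 57.25
tcp_pos: [0.4171, -0.3882, 0.21]
tcp_rot: [[0.996, -0.088, -0.001], [-0.088, -0.996, 0.002], [-0.001, -0.002, -1.0]]
wrist_force: [0.0, -0.4, -1.5]
finger_gap: 0.045
gripper_force: 39.0
heading -95.04 yaw units 0.01 | slide before yaw [-0.09  0.13  4.13] | slide after yaw [-0.09  0.12  4.13] q6 0.79 F [ 0.5 -0.  -0.9] [ 0.4173 -0.3882  0.2103] 0.045 t 57.3
```

View pics/w10.png

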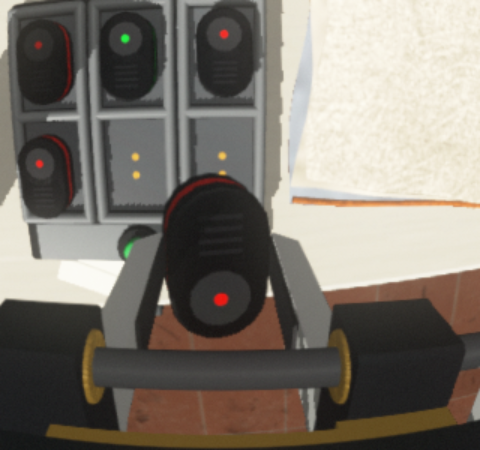

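```bash
python3 -m crank '[{"slide":[-0.09,0.12,0.5],"yaw":0,"claw":1},{"slide":[0,0,0.6],"yaw":0,"claw":1},{"slide":[0,0,0.6],"yaw":0,"claw":1},{"slide":[0,0,0.6],"yaw":0,"claw":1},{"slide":[0,0,0.6],"yaw":0,"claw":1},{"slide":[0,0,0.5],"yaw":0,"claw":1},{"slide":[0,0,0.4],"yaw":0,"claw":1},{"slide":[0,0,0.2],"yaw":0,"claw":1},{"slide":[0,0,0.1],"yaw":0,"claw":1},{"slide":[0,0,0.03],"yaw":0,"claw":1}]'
python3 -m crank '[{"slide":[0,0,0.06],"yaw":0,"claw":1},{"slide":[0,0,0.06],"yaw":0,"claw":1},{"slide":[0,0,0.06],"yaw":0,"claw":1},{"slide":[0,0,0.05],"yaw":0,"claw":1},{"slide":[0,0,0.05],"yaw":0,"claw":1},{"slide":[0,0,0],"yaw":0,"claw":1},{"slide":[0,0,0],"yaw":0,"claw":1},{"slide":[0,0,0],"yaw":0,"claw":1},{"slide":[0,0,0],"yaw":0,"claw":1},{"slide":[0,0,0],"yaw":0,"claw":1}]'
```

```text
time_s: 58.3
tcp_pos: [0.4137, -0.3939, 0.0459]
tcp_rot: [[0.996, -0.088, 0.0], [-0.088, -0.996, -0.0], [0.0, 0.0, -1.0]]
wrist_force: [0.2, -0.0, -1.0]
finger_gap: 0.0446
gripper_force: 39.0
time_s: 59.3
tcp_pos: [0.4136, -0.3942, 0.0362]
tcp_rot: [[0.996, -0.089, 0.001], [-0.089, -0.996, -0.001], [0.001, 0.001, -1.0]]
wrist_force: [-2.0, 3.1, 10.3]
finger_gap: 0.0449
gripper_force: 39.2
```

```bash
python3 - <<'E'
from h import *
d=get_image('wrist');m=cv2.cvtColor(d['color'],cv2.COLOR_RGB2HSV)
r=cv2.inRange(m,(0,150,150),(8,255,255))|cv2.inRange(m,(172,150,150),(180,255,255))
n,l,st,c=cv2.connectedComponentsWithStats(r)
for i in range(1,n):
    if st[i,4]>8: print(st[i],c[i].round(1))
g=d['color'].max(2)
print(g[225,160:350:2]);print(g[150:300:2,254])
E
python3 - <<'E'
import cv2
a=cv2.imread('pics/w10.png').max(2);print(cv2.resize(a,(320,300))[225-60,50:240:2]);print(cv2.resize(a,(320,300))[90:240:2,144])
E
```

```text
[248  50  10   9  66] [252.4  54.3]
[ 44 213   6   8  38] [ 46.4 216.6]
[253 256   9   8  61] [257.  259.4]
[136 137 136 136 135 134 134 132 132 133 130 129 137 160 179 149 125 100
  93 113 113 118 112 112 114 112 110 103  34  32  39  23  25  28  24  25
  23  21  23  24  23  23  23  24  24  18  22  25  23  24  25  24  26  26
  31  29  27  26  26  25  26  28  30  33  31  38  44 136 115 115 117 115
 117 117 118 122 137 141 142 156 232 232 232 231 191 200 207 235 234 234
 234 233 233 234 238]
[ 77  82  96  94  79  72  62  57  62  61  60  61  60  31  55  86  23  22
  31  24  22  25  24  21  22  20  23  33  31  24  25  33  30  25  25  31
  28  22  25  35  25  21  23  23  25  29  52  50  50  52  50  50  50 136
 232 233 211  62  53  49  52  52  53  43  30  31  27  40 144 156 157 152
  65  53  59]
[188 187 186 186 186 185 185 186 183 185 183 181 181 179 110  76  89 188
 197 127 117 117 115 116 115 115 115  98  41  37  39  29  30  28  29  28
  26  24  28  27  27  28  26  27  27  27  25  26  27  28  29  29  31  32
  33  35  33  31  34  35  36  38  40  40  40  46  52 127 119 120 121 122
 123 122 125 143 223 234 233 234 234 234 234 235 234 235 235 235 235 236
 236 236 237 236 236]
[110 112 114 113 113 112 117 120 112 110 110 111 106  56  60  86  35  32
  38  33  30  31  30  29  28  27  29  37  36  31  29  36  34  27  29  37
  31  28  30  36  28  26  28  26  27  32  52  51  51  50  50  53  53 140
 225 230 184  65  49  52  51  52  50  39  26  25  27  41 110 116 117 109
  51  52  56]
```

```bash
python3 -m crank '[{"slide":[0,0,-0.12],"yaw":0,"claw":1},{"slide":[0.05,-0.06,0],"yaw":0,"claw":1},{"slide":[0,0,0],"yaw":0,"claw":1},{"slide":[0,0,0.05],"yaw":0,"claw":1},{"slide":[0,0,0.05],"yaw":0,"claw":1},{"slide":[0,0,0.03],"yaw":0,"claw":1},{"slide":[0,0,0],"yaw":0,"claw":1},{"slide":[0,0,0],"yaw":0,"claw":1},{"slide":[0,0,0],"yaw":0,"claw":1},{"slide":[0,0,0],"yaw":0,"claw":1}]'
```

```text
time_s: 60.35
tcp_pos: [0.4158, -0.3918, 0.0362]
tcp_rot: [[0.996, -0.089, 0.001], [-0.089, -0.996, -0.001], [0.001, 0.001, -1.0]]
wrist_force: [-1.4, 3.3, 15.5]
finger_gap: 0.045
gripper_force: 39.3
```

```bash
python3 -m crank '[{"slide":[0,0,-0.05],"yaw":0,"claw":1},{"slide":[0,0.06,0],"yaw":0,"claw":1},{"slide":[0,0.06,0],"yaw":0,"claw":1},{"slide":[0,0,0.02],"yaw":0,"claw":1},{"slide":[0,0,0],"yaw":0,"claw":1},{"slide":[0,0,0],"yaw":0,"claw":1},{"slide":[0,0,0],"yaw":0,"claw":1},{"slide":[0,0,0],"yaw":0,"claw":1},{"slide":[0,0,0],"yaw":0,"claw":1},{"slide":[0,0,0],"yaw":0,"claw":1}]'
python3 -m crank '[{"slide":[0,0,0],"yaw":0,"claw":0},{"slide":[0,0,0],"yaw":0,"claw":-0.15},{"slide":[0,0,0],"yaw":0,"claw":-0.2},{"slide":[0,0,0],"yaw":0,"claw":-0.2},{"slide":[0,0,0],"yaw":0,"claw":-0.2},{"slide":[0,0,-0.3],"yaw":0,"claw":-0.2},{"slide":[0,0,-0.5],"yaw":0,"claw":-0.2},{"slide":[0,0,-0.7],"yaw":0,"claw":0.2},{"slide":[0,0,-0.7],"yaw":0,"claw":1},{"slide":[0,0,-0.7],"yaw":0,"claw":1}]'
python3 -m crank '[{"slide":[0,0,-0.7],"yaw":0,"claw":1},{"slide":[0,0,-0.7],"yaw":0,"claw":1},{"slide":[0,0,0],"yaw":0,"claw":1},{"slide":[0,0,0],"yaw":0,"claw":1},{"slide":[0,0,0],"yaw":0,"claw":1},{"slide":[0,0,0],"yaw":0,"claw":1},{"slide":[0,0,0],"yaw":0,"claw":1},{"slide":[0,0,0],"yaw":0,"claw":1},{"slide":[0,0,0],"yaw":0,"claw":1},{"slide":[0,0,0],"yaw":0,"claw":1}]'
python3 - <<'E'
from h import *
np.set_printoptions(precision=4,suppress=True)
s=read_state();d=get_image('wrist');m=cv2.cvtColor(d['color'],cv2.COLOR_RGB2HSV)
print(pagers(d,s,.032,[(.4131,-.395),(.5047,-.401),(.5179,-.2536)],thr=50,rad=.042))
r=cv2.inRange(m,(0,150,120),(8,255,255))|cv2.inRange(m,(172,150,120),(180,255,255))|cv2.inRange(m,(60,150,120),(75,255,255))
n,l,st,c=cv2.connectedComponentsWithStats(r)
o=np.array([.4655,-.3232]);t=np.radians(-5.1);X=np.array([np.cos(t),np.sin(t)]);Y=np.array([-X[1],X[0]])
for i in range(1,n):
    w=plane(d,*c[i],.045,s);
    if st[i,4]>3 and c[i][1]<300: print(st[i],c[i].round(1),w,'dock',(w[:2]-o)@X,(w[:2]-o)@Y)
E
```

```text
time_s: 61.35
tcp_pos: [0.4154, -0.3953, 0.0363]
tcp_rot: [[0.996, -0.089, 0.0], [-0.089, -0.996, 0.002], [0.0, -0.002, -1.0]]
wrist_force: [-0.1, 5.8, 11.2]
finger_gap: 0.0448
gripper_force: 39.4
time_s: 62.35
tcp_pos: [0.4151, -0.3967, 0.1533]
tcp_rot: [[0.996, -0.089, 0.001], [-0.089, -0.996, -0.001], [0.001, 0.001, -1.0]]
wrist_force: [0.3, -1.2, 0.5]
finger_gap: 0.0355
gripper_force: 0.0
time_s: 63.35
tcp_pos: [0.4151, -0.3966, 0.207]
tcp_rot: [[0.996, -0.089, -0.0], [-0.089, -0.996, 0.0], [-0.0, -0.0, -1.0]]
wrist_force: [0.6, 0.1, 0.2]
finger_gap: 0.0007
gripper_force: 0.0
[(0.4129, -0.3947, 73.0, 42.9, -4.3), (0.5078, -0.4021, 69.4, 43.5, -4.8), (0.5188, -0.2542, 71.2, 51.3, -6.7)]
[249  79   6   5  25] [251.4  81. ] [ 0.522  -0.4034  0.045 ] dock 0.06339302165509181 -0.07481850141357871
[183  82   5   6  25] [185.   84.6] [ 0.5267 -0.3274  0.045 ] dock 0.06136594688868525 0.001247857606511517
[126  88   4   4  13] [127.6  89.4] [ 0.5326 -0.2554  0.045 ] dock 0.06082801139971112 0.07346539302589755
[127 166   4   6  19] [128.5 168.6] [ 0.4358 -0.2418  0.045 ] dock -0.03678312091634207 0.07843003100911804
[250 183   6   6  27] [252.4 185.7] [ 0.4001 -0.3936  0.045 ] dock -0.05892884081338725 -0.07592569476794456
[186 222  16  15 141] [194.9 227.6] [ 0.3517 -0.3161  0.045 ] dock -0.11393656677540542 -0.003025612771306157
```

```bash
python3 -m crank '[{"slide":[-0.03,-0.05,0.6],"yaw":0,"claw":1},{"slide":[0,0,0.7],"yaw":0,"claw":1},{"slide":[0,0,0.7],"yaw":0,"claw":1},{"slide":[0,0,0.7],"yaw":0,"claw":1},{"slide":[0,0,0.6],"yaw":0,"claw":1},{"slide":[0,0,0.4],"yaw":0,"claw":1},{"slide":[0,0,0.2],"yaw":0,"claw":1},{"slide":[0,0,0.08],"yaw":0,"claw":1},{"slide":[0,0,0],"yaw":0,"claw":1},{"slide":[0,0,0],"yaw":0,"claw":1}]'
python3 -m crank '[{"slide":[0,0,0.03],"yaw":0,"claw":1},{"slide":[0,0,0.03],"yaw":0,"claw":1},{"slide":[0,0,0],"yaw":0,"claw":1},{"slide":[0,0,0],"yaw":0,"claw":1},{"slide":[0,0,0],"yaw":0,"claw":1},{"slide":[0,0,0],"yaw":0,"claw":1},{"slide":[0,0,0],"yaw":0,"claw":1},{"slide":[0,0,0],"yaw":0,"claw":1},{"slide":[0,0,0],"yaw":0,"claw":1},{"slide":[0,0,0],"yaw":0,"claw":1}]'
```

```text
time_s: 64.4
tcp_pos: [0.4147, -0.3952, 0.0489]
tcp_rot: [[0.996, -0.089, 0.001], [-0.089, -0.996, -0.001], [0.001, 0.001, -1.0]]
wrist_force: [0.4, 0.9, 0.2]
finger_gap: 0.0006
gripper_force: 0.0
time_s: 65.4
tcp_pos: [0.4141, -0.3946, 0.0456]
tcp_rot: [[0.996, -0.089, -0.0], [-0.089, -0.996, -0.0], [0.0, 0.0, -1.0]]
wrist_force: [0.0, 0.1, -0.8]
finger_gap: 0.0006
gripper_force: 0.0
```

```bash
python3 -m crank '[{"slide":[0,0,-0.3],"yaw":0,"claw":1},{"slide":[0,0,-0.6],"yaw":0,"claw":1},{"slide":[0,-0.3,-0.7],"yaw":0,"claw":1},{"slide":[0.1,-0.5,-0.7],"yaw":0,"claw":1},{"slide":[0.3,-0.5,-0.7],"yaw":0,"claw":1},{"slide":[0.3,-0.6,-0.7],"yaw":0,"claw":1},{"slide":[0.3,0,0],"yaw":0,"claw":1},{"slide":[0.3,0,0],"yaw":0,"claw":1},{"slide":[0,0,0],"yaw":0,"claw":1},{"slide":[0,0,0],"yaw":0,"claw":1}]'
python3 - <<'E'
from h import *
np.set_printoptions(precision=4,suppress=True)
s=read_state();d=get_image('wrist');T=get_image('top');S=get_image('scene')
def green(c):
    m=cv2.cvtColor(c,cv2.COLOR_RGB2HSV);r=cv2.inRange(m,(55,120,70),(80,255,255))
    n,l,st,cc=cv2.connectedComponentsWithStats(r);i=1+np.argmax(st[1:,4]);print(st[i],cc[i].round(1));return cc[i]
rd=lambda n:cv2.imread(f'pics/{n}.png')[:,:,::-1].copy()
a=green(rd('top0'));b=green(rd('scene0'));w=green(d['color'])
ra,rb,rw=ray(T,*a),ray(S,*b),ray(d,*w,s)
print(tri(ra,rb),tri(ra,rw));print([plane(T,*a,z) for z in(.03,.035)],[plane(d,*w,z,s) for z in(.03,.035)])
o=np.array([.4655,-.3232]);t=np.radians(-5.1);X=np.array([np.cos(t),np.sin(t)]);Y=np.array([-X[1],X[0]])
p=plane(T,*a,.033)[:2];print((p-o)@X,(p-o)@Y)
print(pagers(d,s,.032,[(.4131,-.395),(.5047,-.401),(.5179,-.2536),(.4263,-.2454),(.511,-.327)],thr=50,rad=.042))
print(pagers(T,None,.019,[(.5,-.05)],rad=.08),pagers(T,None,.019,[(.62,.0),(.44,-.05)],rad=.05))
goto((p[0],p[1],.06),84.9)
E
```

```text
time_s: 66.4
tcp_pos: [0.4719, -0.3236, 0.192]
tcp_rot: [[0.996, -0.089, -0.003], [-0.089, -0.996, 0.002], [-0.003, -0.001, -1.0]]
wrist_force: [0.6, 0.1, -1.8]
finger_gap: 0.0007
gripper_force: 0.0
[357 230  10   9  66] [361.6 233.9]
[265 273   6   5  24] [267.5 275.3]
[253 262   3  14  38] [253.9 268.9]
[ 0.3452 -0.3136  0.0367] [ 0.3452 -0.3129  0.0361]
[array([ 0.3454, -0.3152,  0.03  ]), array([ 0.345 , -0.3139,  0.035 ])] [array([ 0.3419, -0.3118,  0.03  ]), array([ 0.3449, -0.3121,  0.035 ])]
-0.12066024098373658 -0.001955186354227192
[(0.4106, -0.3956, 71.8, 43.4, -0.1), (0.5068, -0.4021, 70.6, 42.3, -3.3), (0.5166, -0.2536, 73.3, 48.4, -5.0), (0.4266, -0.2519, 70.1, 40.7, 27.6), (0.511, -0.3259, 73.0, 43.8, -5.1)]
[None] [None, None]
heading -95.14 yaw units -0.01 | slide before yaw [-3.16  0.06  3.32] | slide after yaw [-3.17  0.05  3.31] q6 0.94 F [-0.2  0.6 -0.4] [ 0.4717 -0.3236  0.1925] 0.0006 t 66.55
```

```bash
python3 -m crank '[{"slide":[-0.6,0,0],"yaw":0,"claw":1},{"slide":[-0.6,0,0],"yaw":0,"claw":1},{"slide":[-0.6,0,0.3],"yaw":0,"claw":1},{"slide":[-0.6,0.02,0.5],"yaw":0,"claw":1},{"slide":[-0.6,0,0.6],"yaw":0,"claw":1},{"slide":[-0.16,0,0.6],"yaw":0,"claw":1},{"slide":[0,0,0.6],"yaw":0,"claw":1},{"slide":[0,0,0.6],"yaw":0,"claw":1},{"slide":[0,0,0.3],"yaw":0,"claw":1},{"slide":[0,0,0],"yaw":0,"claw":1}]'
python3 -c "
from h import *
goto((.345,-.3133,.036),84.9)"
```

```text
time_s: 67.55
tcp_pos: [0.345, -0.3118, 0.0518]
tcp_rot: [[0.996, -0.09, -0.003], [-0.09, -0.996, 0.004], [-0.003, -0.003, -1.0]]
wrist_force: [0.4, 0.2, -0.3]
finger_gap: 0.0003
gripper_force: 0.0
heading -95.14 yaw units -0.01 | slide before yaw [0.   0.04 0.4 ] | slide after yaw [0.   0.04 0.4 ] q6 0.78 F [ 0.4  0.2 -0.3] [ 0.345  -0.3118  0.0518] 0.0003 t 67.55
```

```bash
python3 -m crank '[{"slide":[0,0.04,0.2],"yaw":0,"claw":1},{"slide":[0,0,0.1],"yaw":0,"claw":1},{"slide":[0,0,0.1],"yaw":0,"claw":1},{"slide":[0,0,0.05],"yaw":0,"claw":1},{"slide":[0,0,0.05],"yaw":0,"claw":1},{"slide":[0,0,0],"yaw":0,"claw":1},{"slide":[0,0,0],"yaw":0,"claw":1},{"slide":[0,0,0],"yaw":0,"claw":1},{"slide":[0,0,0],"yaw":0,"claw":1},{"slide":[0,0,0],"yaw":0,"claw":1}]'
python3 -m crank '[{"slide":[0,0,0.03],"yaw":0,"claw":1},{"slide":[0,0,0.03],"yaw":0,"claw":1},{"slide":[0,0,0],"yaw":0,"claw":1},{"slide":[0,0,0],"yaw":0,"claw":1},{"slide":[0,0,0],"yaw":0,"claw":1},{"slide":[0,0,0],"yaw":0,"claw":1},{"slide":[0,0,0],"yaw":0,"claw":1},{"slide":[0,0,0],"yaw":0,"claw":1},{"slide":[0,0,0],"yaw":0,"claw":1},{"slide":[0,0,0],"yaw":0,"claw":1}]'
```

```text
time_s: 68.55
tcp_pos: [0.3468, -0.3153, 0.0351]
tcp_rot: [[0.996, -0.088, 0.001], [-0.088, -0.996, -0.002], [0.001, 0.002, -1.0]]
wrist_force: [-1.4, -0.0, 10.8]
finger_gap: 0.0007
gripper_force: 5.5
time_s: 69.55
tcp_pos: [0.3469, -0.3153, 0.0347]
tcp_rot: [[0.996, -0.088, 0.001], [-0.088, -0.996, -0.003], [0.001, 0.003, -1.0]]
wrist_force: [-5.1, 3.6, 28.1]
finger_gap: 0.0004
gripper_force: 14.1
```

```bash
python3 -m crank '[{"slide":[0,0,-0.25],"yaw":0,"claw":1},{"slide":[-0.04,-0.05,0],"yaw":0,"claw":1},{"slide":[0,0,0],"yaw":0,"claw":1},{"slide":[0,0,0],"yaw":0,"claw":1},{"slide":[0,0,0],"yaw":0,"claw":1},{"slide":[0,0,0],"yaw":0,"claw":1},{"slide":[0,0,0],"yaw":0,"claw":1},{"slide":[0,0,0],"yaw":0,"claw":1},{"slide":[0,0,0],"yaw":0,"claw":1},{"slide":[0,0,0],"yaw":0,"claw":1}]'
for i in 1 2 3 4; do python3 -m crank '[{"slide":[0,0,0.05],"yaw":0,"claw":1},{"slide":[0,0,0],"yaw":0,"claw":1},{"slide":[0,0,0],"yaw":0,"claw":1},{"slide":[0,0,0],"yaw":0,"claw":1},{"slide":[0,0,0],"yaw":0,"claw":1},{"slide":[0,0,0],"yaw":0,"claw":1},{"slide":[0,0,0],"yaw":0,"claw":1},{"slide":[0,0,0],"yaw":0,"claw":1},{"slide":[0,0,0],"yaw":0,"claw":1},{"slide":[0,0,0],"yaw":0,"claw":1}]' | grep -E 'pos|wrist'; done
```

```text
time_s: 70.55
tcp_pos: [0.345, -0.3124, 0.0411]
tcp_rot: [[0.996, -0.089, -0.0], [-0.089, -0.996, 0.0], [-0.0, -0.0, -1.0]]
wrist_force: [0.6, 0.3, 0.6]
finger_gap: 0.0004
gripper_force: 0.5
tcp_pos: [0.3451, -0.3126, 0.0392]
wrist_force: [-0.9, 1.5, 2.0]
tcp_pos: [0.3452, -0.3126, 0.0373]
wrist_force: [-2.1, -1.1, 2.3]
tcp_pos: [0.3452, -0.3126, 0.0353]
wrist_force: [-0.9, 0.2, 3.7]
tcp_pos: [0.3452, -0.3126, 0.0349]
wrist_force: [-3.9, 1.5, 19.1]
```

```bash
python3 -m crank '[{"slide":[0,0,-0.3],"yaw":0,"claw":1},{"slide":[0,0,-0.6],"yaw":0,"claw":1},{"slide":[0,0,-0.7],"yaw":0,"claw":1},{"slide":[0,0,-0.7],"yaw":0,"claw":1},{"slide":[0,0,-0.7],"yaw":0,"claw":1},{"slide":[0,0,-0.7],"yaw":0,"claw":1},{"slide":[0,-0.6,0],"yaw":0,"claw":1},{"slide":[0,-0.7,0],"yaw":0,"claw":1},{"slide":[0,-0.7,0],"yaw":0,"claw":1},{"slide":[0,-0.7,0],"yaw":0,"claw":1}]'
python3 -m crank '[{"slide":[0,-0.7,0],"yaw":0,"claw":1},{"slide":[0,-0.7,0],"yaw":0,"claw":1},{"slide":[0,-0.7,0],"yaw":0,"claw":1},{"slide":[0,-0.7,0],"yaw":0,"claw":1},{"slide":[0,-0.7,0],"yaw":0,"claw":1},{"slide":[0,-0.7,0],"yaw":0,"claw":1},{"slide":[0,-0.5,0],"yaw":0,"claw":1},{"slide":[0,0,0],"yaw":0,"claw":1},{"slide":[0,0,0],"yaw":0,"claw":1},{"slide":[0,0,0],"yaw":0,"claw":1}]'
python3 - <<'E'
from h import *
T=get_image('top');o=np.array([.4655,-.3232]);t=np.radians(-5.1);X=np.array([np.cos(t),np.sin(t)]);Y=np.array([-X[1],X[0]])
W=[o+x*X+y*Y for x,y in((.046,.074),(-.046,.074),(.046,-.074),(-.046,-.074),(.046,0))]
for w,r in zip(W,pagers(T,None,.032,W,thr=45,rad=.038)): print(w.round(4),r)
print('empty well',pagers(T,None,.032,[o-.046*X],thr=45,rad=.03))
E
```

```text
time_s: 75.55
tcp_pos: [0.3546, -0.2033, 0.1806]
tcp_rot: [[0.996, -0.089, -0.0], [-0.089, -0.996, 0.001], [-0.0, -0.001, -1.0]]
wrist_force: [0.4, -0.6, 0.2]
finger_gap: 0.0008
gripper_force: 0.0
time_s: 76.55
tcp_pos: [0.3713, -0.0183, 0.181]
tcp_rot: [[0.996, -0.089, -0.0], [-0.089, -0.996, -0.0], [-0.0, 0.0, -1.0]]
wrist_force: [-0.4, 0.2, 0.1]
finger_gap: 0.0004
gripper_force: 0.0
[ 0.5179 -0.2536] (0.5173, -0.2551, 73.8, 43.8, -1.3)
[ 0.4263 -0.2454] (0.4224, -0.2424, 65.7, 40.2, -0.9)
[ 0.5047 -0.401 ] (0.4937, -0.4029, 41.3, 40.6, -2.1)
[ 0.4131 -0.3928] (0.4261, -0.3972, 45.0, 40.3, -2.1)
[ 0.5113 -0.3273] (0.512, -0.327, 66.9, 44.3, 1.0)
empty well [None]
```

Run:
```python
from h import *
T=get_image('top')
r=pagers(T,None,.032,[(.5047,-.401),(.4131,-.3928)],thr=75,rad=.038);print(r)
if all(abs(x[2]-72)<9 and abs(x[3]-44)<9 for x in r): print(order.job_done())
```

```text
[(0.5054, -0.4049, 70.8, 50.0, -2.4), (0.4124, -0.3982, 72.5, 49.5, -2.0)]
the job is handed in; nothing more can be done
None
```

I freed the jammed pager and put it and the other three returned pagers (one from the hopper, two from the tray) in the dock, one per well, then pressed the green start button fully, let it go, and handed the job in at about 77 s on the robot's clock. The final camera measurements put each pager within about 5 mm of its well centre, but I had no pictures left for a last look.

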